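# Make up two water-sampling kits on a ship's laboratory bench

### The arm

A 6-joint arm with a two-finger parallel gripper is mounted at the origin on the work surface. World frame = base frame: x ahead of the robot, y to its left, z up, the work surface at z = 0. Lengths are in m, angles in rad, forces in N, time in s.
With the tool pointing down it reaches from about 0.375 to 0.9 m from the base axis. Payload 3.1 kg.
Tool frame: the origin (TCP) lies on the centre line of the jaws, within the pads' length; the fingertips stand robot.tip_reach ahead of it and the grasp point (between the pads) is the TCP (robot.tip_reach is the distance from the TCP to the fingertips, in m); z points along the fingers, y is the direction in which the jaws open and shut (so a half turn about z gives the same grasp; the last joint's range is limited). The gripper opens to 87 mm and grips with 3 to 60 N. Pads are 19 mm wide; open, the fingers measure 117 mm over their backs; the gripper's body (75 mm by 190 mm) begins 51 mm behind the grasp point.
Start: joints at [-1.484, 0.527, 1.433, -0, 1.181, -0.178], TCP at [0.164, -0.603, 0.242] pointing down, gripper open.
Joint ranges: [-3.08, 3.08], [-0.75, 2.2], [0.22, 2.44], [-1.43, 4.57], [0, 2.65], [-2.85, 2.85]. Speed limits (rad/s): [2.79, 2.79, 3.14, 3.14, 3.14, 3.14].

### API

Orientations are given as a unit quaternion [x, y, z, w].
In Python, from rig import telemetry, viewer, robot gives the robot as it stands. The module is installed in compiled form; this text tells all that it offers.
- The arm moves only by the tool step_arm, never from a script. Its argument "targets" is a list of rows, each an object of numbers: "dx", "dy", "dz": the shift along the tool's x, y, z in m; "rx", "ry", "rz": the turn, a rotation vector about the tool's x, y, z in degrees. In form: [{"dx": .., "dy": .., "dz": .., "rx": .., "ry": .., "rz": ..}, ...]. A call has exactly 5 rows; each row is the pose to reach, as a shift and turn from the pose measured when the call began, along the tool's axes at that moment; what a row does not reach only later rows make up. A row lasts 1/8 s, in which the tool goes at most 62.5 mm and 10.7 degrees, less where a joint would pass 70% of its speed; a pose out of reach is approached as far as the arm can. A call with a gripper value outside its range is refused whole. "gripper" is the opening, from 0 (shut) to 1 (fully open), set as the call begins (left out, the last holds). The fingers move at their own pace and stop on an object; "force" is the grip in N (left out, the last holds). Time passes only in rows, so rows that repeat a pose let the fingers close, or fill a call up. It gives the time, the measured TCP pose, the force and the opening at its end, in the units of the state.
- telemetry.get_obs(): the state, without advancing time (a new reading comes with each control period).
- viewer.camera(name): name is "side" or "top" or "wrist"; returns a dict with "img" (420x560x3 uint8, blue, green, red), "depth" (420x560 float32, m along the optical axis (not along the pixel's ray), 0 where there is no reading), "K" (3x3 intrinsics, pixels), "R" (3x3) and "t" (3): a world point X has camera coordinates R X + t. Camera axes: x right, y down, z forward; pixel columns grow to the right and rows downward; lengths in m; the calibration is good to about 2 mm. A picture is of the moment at which its call begins.
- robot.hand_in(): hands the job in, once; it reports no verdict.
The state is a dict: "time": time; "q": joint angles; "joint_velocities": joint speeds; "joint_torque": joint torques, N m; "position": TCP position; "tool_rot": TCP orientation; "ft_force": force on the tool from outside, world axes, zero at the start; "moment": the same for the moment, N m; "grip_width": finger opening in m.
Only numpy, scipy, OpenCV 4.12 (cv2) and the standard library are available. Lean on these libraries where they do the work, as an engineer would, in place of code of your own. Each camera call takes 0.05 s, during which the arm holds its last target.

### The job

Make up the two sampling kits for the next station from the containers on the dark mat. The long three-cell carrier gets the big squat jar in its large end cell, the round narrow-necked bottle in the middle cell and the slim capped tube in the narrow end cell; the short two-cell carrier gets the square bottle in its larger cell and the dropper bottle in its smaller one. Set every container down gently, upright on the floor of its cell (do not drop it in), let go, and leave the conical flask, the small jar and the stack of petri dishes standing where they are.

Things in the scene. Friction and masses are not known exactly. Their poses are not given: they have to be found in the camera images.
- big_jar: Big squat sample jar, white with a wide ribbed grey screw lid: 70 mm high, body 58 mm across, lid 62 mm across from height 44 to 70 mm (grip the lid there). Mass about 110 g. Upright; origin at the centre of its underside, z up. At the start it stands on a 2 mm dark non-slip mat (underside at height 2 mm).
- round_bottle: Round narrow-necked white bottle with a small grey cap: 46 mm across with straight sides up to height 66 mm, sloping shoulder, cap 29 mm across, 100 mm high in all. Mass about 100 g. Upright; origin at the centre of its underside, z up. At the start it stands on a 2 mm dark non-slip mat (underside at height 2 mm).
- tube: Slim white sample tube with a flat foot and a grey screw cap: 28 mm across up to height 74 mm, cap 30 mm across from 74 to 92 mm. Mass about 45 g. Upright; origin at the centre of its underside, z up. At the start it stands on a 2 mm dark non-slip mat (underside at height 2 mm).
- square_bottle: Square white bottle with a round grey cap: body 44 x 44 mm with flat sides up to height 66 mm, faces square to its own x and y axes, cap 31 mm across, 93 mm high in all. Mass about 120 g. Upright; origin at the centre of its underside, z up. At the start it stands on a 2 mm dark non-slip mat (underside at height 2 mm).
- dropper: Dropper bottle with a thin pointed nozzle: round white body 34 mm across with straight sides up to height 65 mm, grey collar 21 mm across, tapered nozzle up to 98 mm. Mass about 50 g. Upright; origin at the centre of its underside, z up. At the start it stands on a 2 mm dark non-slip mat (underside at height 2 mm).
- flask: Conical glass flask with a black stopper: 51 mm across at the foot, 26 mm at the lip, 96 mm high with its stopper. Stays where it stands. Upright; origin at the centre of its underside, z up. At the start it stands on a 2 mm dark non-slip mat (underside at height 2 mm).
- small_jar: Small squat jar, white with a ribbed grey lid: 40 mm across, 47 mm high, much smaller than the big jar. Stays where it stands. Upright; origin at the centre of its underside, z up. At the start it stands on a 2 mm dark non-slip mat (underside at height 2 mm).
- petri: Stack of three petri dishes, one piece, clear with amber contents: 61 mm across, 45 mm high. Stays where it stands; a fixed timer (64 mm, 18 mm high) and a fixed roll of tape (60 mm, 19 mm high) also lie among the containers. Upright; origin at the centre of its underside, z up. At the start it stands on a 2 mm dark non-slip mat (underside at height 2 mm).
- long_carrier: Long blue three-cell carrier tray, fixed: 210 x 92 mm, walls 32 mm high, 4 mm thick, dividers 28 mm high, floor 4 mm thick; a 10 mm lip at each end. Origin: centre of its underside, x along the row, z up. Cells 84 mm wide (y), centred at y = 0: large 84 mm long, centre x = -59 mm; middle 64 mm long, x = 19 mm; narrow 46 mm long, x = 78 mm.
- short_carrier: Short blue two-cell carrier tray, fixed: 128 x 84 mm, walls 32 mm high, 4 mm thick, divider 28 mm high, floor 4 mm thick; a 10 mm lip at each end. Origin: centre of its underside, x along the row, z up. Cells 76 mm wide (y), centred at y = 0: larger 64 mm long, centre x = -28 mm; smaller 52 mm long, centre x = 34 mm.
Things that resemble listed ones, but are neither listed nor needed, are in the scene too. What is shaped like the dropper but purple is not meant. Leave any blue look-alike of the square_bottle alone.

How it is judged:
At the end, for the whole second after the job is handed in: Each container stands in its named cell: base between the cell walls (to 4 mm), underside less than 10 mm above the carrier's underside level (floor 4 mm thick), within 0.12 rad of upright, at rest, released. Flask, small jar and dishes within 20 mm of their start, upright within 0.12 rad (x of big_jar in the frame of long_carrier between -0.076 and -0.042 m and y of big_jar in the frame of long_carrier between -0.017 and 0.017 m and z of big_jar in the frame of long_carrier between -0.002 and 0.01 m and angle between each of big_jar, round_bottle, tube, square_bottle, dropper, flask, small_jar, petri's own z axis and vertical below 0.12 rad and linear speed of each of big_jar, round_bottle, tube, square_bottle, dropper below 0.02 m/s and x of round_bottle in the frame of long_carrier between 0.006 and 0.032 m and y of round_bottle in the frame of long_carrier between -0.023 and 0.023 m and z of round_bottle in the frame of long_carrier between -0.002 and 0.01 m and x of tube in the frame of long_carrier between 0.065 and 0.091 m and y of tube in the frame of long_carrier between -0.032 and 0.032 m and z of tube in the frame of long_carrier between -0.002 and 0.01 m and x of square_bottle in the frame of short_carrier between -0.042 and -0.014 m and y of square_bottle in the frame of short_carrier between -0.02 and 0.02 m and z of square_bottle in the frame of short_carrier between -0.002 and 0.01 m and x of dropper in the frame of short_carrier between 0.021 and 0.047 m and y of dropper in the frame of short_carrier between -0.025 and 0.025 m and z of dropper in the frame of short_carrier between -0.002 and 0.01 m and distance of each of flask, small_jar, petri from where it was at the start of the episode below 0.02 m); the robot touches nothing.
It fails at once if the flask is pushed more than 20 mm from its place (distance of flask from where it was at the start of the episode above 0.02 m).
It fails at once if the small jar is pushed more than 20 mm from its place (distance of small_jar from where it was at the start of the episode above 0.02 m).
It fails at once if the stack of petri dishes is pushed more than 20 mm from its place (distance of petri from where it was at the start of the episode above 0.02 m).
It fails at once if a container is dropped into a carrier: it moves faster than 0.6 m/s within 35 mm above the carrier's underside level ((horizontal distance between big_jar and long_carrier below 0.12 m and z of big_jar in the frame of long_carrier below 0.035 m and linear speed of big_jar above 0.6 m/s) or (horizontal distance between round_bottle and long_carrier below 0.12 m and z of round_bottle in the frame of long_carrier below 0.035 m and linear speed of round_bottle above 0.6 m/s) or (horizontal distance between tube and long_carrier below 0.12 m and z of tube in the frame of long_carrier below 0.035 m and linear speed of tube above 0.6 m/s) or (horizontal distance between square_bottle and short_carrier below 0.12 m and z of square_bottle in the frame of short_carrier below 0.035 m and linear speed of square_bottle above 0.6 m/s) or (horizontal distance between dropper and short_carrier below 0.12 m and z of dropper in the frame of short_carrier below 0.035 m and linear speed of dropper above 0.6 m/s)).
It also fails if it takes over 125 s, if anything falls off the work surface, if the arm or the gripper's body presses on something with over 40 N, if the wrist force passes 120 N, or if a joint passes its speed limit or range.

## Working session

There is one attempt and no reset: what is moved stays moved. The work goes in short steps, Python scripts to look and compute and a tool call to move; the robot and the scene stay as the last step left them, time stands still between calls to the robot, and variables do not carry over. Pictures are saved under pics/ and viewed, and the job is handed in when it is done.

Besides the shell and the picture viewer there is one more tool, called after "Call:" as a command line: name --argument value ..., lists and objects as JSON in quotes. step_arm: Moves the arm, as the interface text tells. Its arguments: {"type":"object","properties":{"targets":{"type":"array"},"gripper":{"type":"number"},"force":{"type":"number"}},"required":["targets"]}

```bash
mkdir -p pics; cat > h.py <<'E'
import numpy as np,cv2,pickle
from rig import telemetry,viewer,robot
E
python3 - <<'E'
from h import *
o=telemetry.get_obs();print(o); print(robot.tip_reach)
for n in("side","top","wrist"):
    c=viewer.camera(n);cv2.imwrite(f"pics/{n}0.png",c["img"]);pickle.dump(c,open(f"{n}0.pkl","wb"));print(n,c["K"],c["R"],c["t"])
E
```

```text
{'time': 0.0, 'q': array([-1.48347619e+00,  5.28459259e-01,  1.43391136e+00, -3.48842180e-05,
        1.18137660e+00, -1.78518387e-01]), 'joint_velocities': array([ 0.00225202, -0.00026068, -0.00044137,  0.00038165, -0.00183158,
       -0.00045145]), 'joint_torque': array([-6.30004033e-04, -4.40043712e+01, -1.76593530e+01,  6.32363674e-02,
        5.82431629e-02, -1.59167607e-04]), 'position': array([ 0.16414581, -0.60234067,  0.24057295]), 'tool_rot': array([ 9.91177778e-01,  1.32534721e-01,  3.29938782e-05, -1.07689933e-03]), 'ft_force': array([-0.10826571, -0.1948984 ,  0.33542947]), 'moment': array([ 0.03659847, -0.00248779,  0.05545434]), 'grip_width': 0.0868302146969066}
0.019
side [[471.19750683   0.         280.76992052]
 [  0.         471.19750683 213.41141355]
 [  0.           0.           1.        ]] [[-0.81121741 -0.58426639 -0.02364525]
 [-0.33402149  0.49619996 -0.80138333]
 [ 0.47995412 -0.64219809 -0.59768358]] [0.42366528 0.20747365 0.79535603]
top [[423.14419783   0.         278.59906767]
 [  0.         423.14419783 215.08605932]
 [  0.           0.           1.        ]] [[ 0.0725854  -0.9973499   0.00495275]
 [-0.97485323 -0.07199543 -0.21089768]
 [ 0.21069536  0.01047989 -0.9774956 ]] [-0.04200645  0.53888677  0.75793542]
wrist [[364.62563257   0.         275.00146606]
 [  0.         364.62563257 211.48929383]
 [  0.           0.           1.        ]] [[ 0.26225471 -0.96499779 -0.00131932]
 [-0.92887208 -0.25280704  0.27071251]
 [-0.26157051 -0.06977015 -0.96265933]] [-0.62411098 -0.03359461  0.39001948]
```

View pics/top0.png

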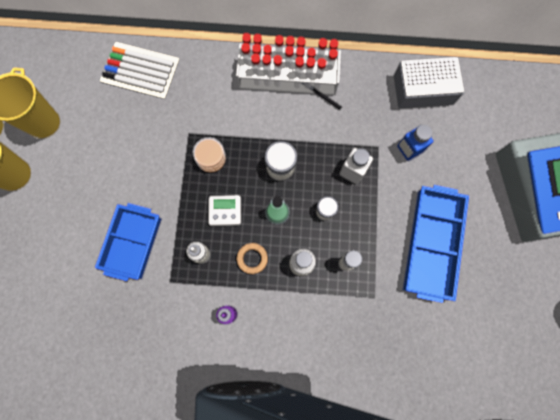

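View pics/side0.png

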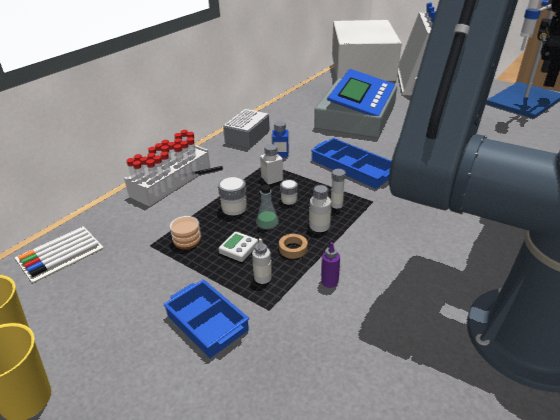

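View pics/wrist0.png

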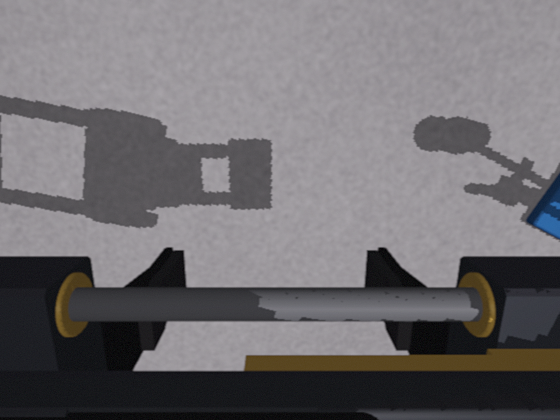

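The top view shows, as (col,row): big jar (281,160), square bottle (357,163), small jar (326,209), flask (278,205), round bottle (303,263), tube (350,261), dropper (198,252) and petri (209,154). The long carrier is at (437,243) and the short one at (128,242). The two decoys are the blue square bottle (415,142) and the purple dropper (226,314). I'll measure with enlarged crops and depth from both views.

```bash
cat >> h.py <<'E'
def cloud(c):
    v,u=np.mgrid[0:420,0:560]
    d=c["depth"];K=c["K"]
    P=np.stack([(u-K[0,2])/K[0,0]*d,(v-K[1,2])/K[1,1]*d,d],-1)
    return (P-c["t"])@c["R"]   # R^T (P-t)
def ray(c,u,v,z):
    K=c["K"];r=np.array([(u-K[0,2])/K[0,0],(v-K[1,2])/K[1,1],1.])@c["R"]
    o=-c["R"].T@c["t"];return o+r*(z-o[2])/r[2]
def proj(c,X):
    p=c["R"]@np.asarray(X)+c["t"];q=c["K"]@p;return q[:2]/q[2]
E
python3 - <<'E'
from h import *
T=pickle.load(open("top0.pkl","rb"));S=pickle.load(open("side0.pkl","rb"))
W=cloud(T);WS=cloud(S)
n=dict(big=(281,152),square=(361,157),small=(326,206),round=(304,258),tube=(353,257),dropper=(194,246),petri=(209,150),flask=(277,199),mat=(240,180),table=(170,330),longfloor=(425,275),shortfl=(125,258),blue=(423,133))
for k,(u,v) in n.items(): print(k,W[v-1:v+2,u-1:u+2].reshape(-1,3).mean(0).round(4))
print("side")
for k,(u,v) in dict(big=(233,186),square=(271,151),small=(289,185),round=(321,190),tube=(339,174),dropper=(260,245),table=(120,270),mat=(200,265)).items(): print(k,WS[v-1:v+2,u-1:u+2].reshape(-1,3).mean(0).round(4))
# crops
a=cv2.resize(T["img"][130:310,165:395],None,fx=3.2,fy=3.2,interpolation=cv2.INTER_CUBIC);cv2.imwrite("pics/topcrop.png",a)
b=cv2.resize(S["img"][110:360,140:400],None,fx=2.4,fy=2.4,interpolation=cv2.INTER_CUBIC);cv2.imwrite("pics/sidecrop.png",b)
E
```

```text
big [0.6637 0.0018 0.0719]
square [ 0.6565 -0.1505  0.0944]
small [ 0.5673 -0.0936  0.0491]
round [ 0.4563 -0.0538  0.1016]
tube [ 0.4656 -0.1424  0.0928]
dropper [0.4657 0.1479 0.0829]
petri [0.6664 0.1474 0.0472]
flask [0.5621 0.0022 0.0969]
mat [0.6219 0.0844 0.0012]
table [ 0.3086  0.193  -0.0013]
longfloor [ 0.4515 -0.303   0.0031]
shortfl [0.4414 0.2996 0.0036]
blue [ 0.7151 -0.2688  0.0919]
side
big [0.6453 0.0094 0.0724]
square [ 0.6497 -0.14    0.0903]
small [ 0.5631 -0.0915  0.0499]
round [ 0.4514 -0.0494  0.1011]
tube [ 0.4576 -0.1353  0.0936]
dropper [0.458  0.1509 0.0891]
table [ 7.125e-01  2.910e-01 -3.000e-04]
mat [0.5249 0.2418 0.0737]
```

View pics/topcrop.png

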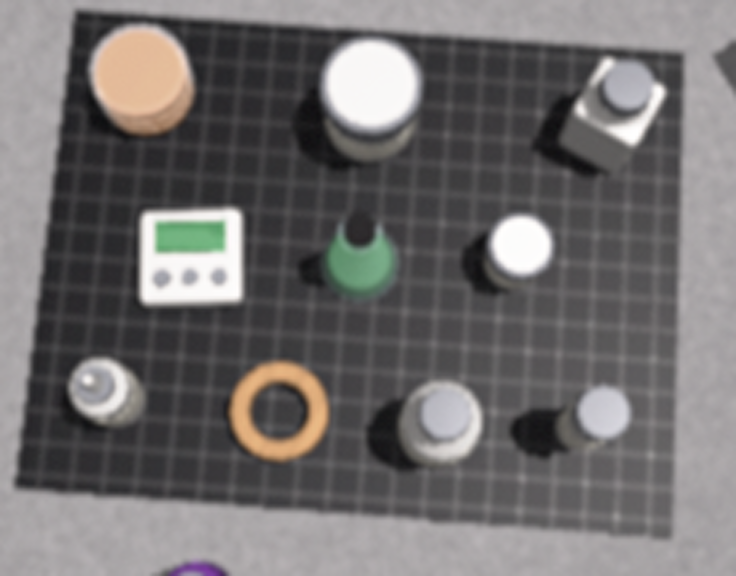

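View pics/sidecrop.png

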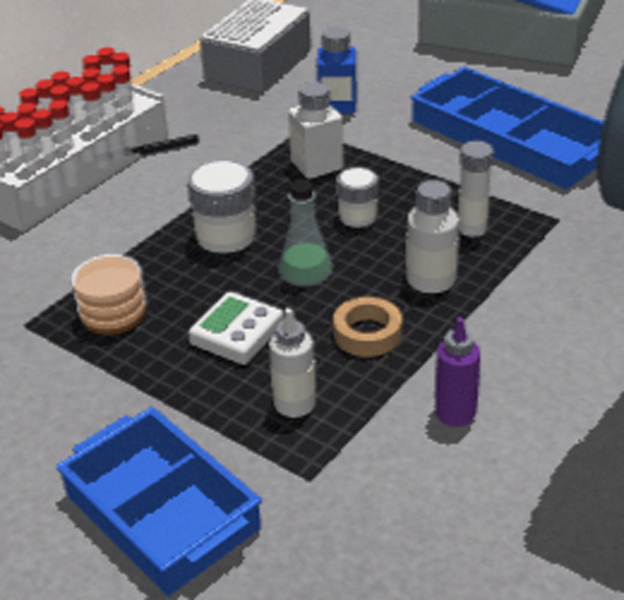

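The crops confirm the identities. The wide ribbed lid at crop (371,90) is the big jar, against the small jar at (519,250). The white square bottle (615,110) is the target, not the blue one. The white dropper (105,390) is the target, not the purple one. Next: centres and yaws.

```bash
cat > m.py <<'E'
from h import *
T=pickle.load(open("top0.pkl","rb"));S=pickle.load(open("side0.pkl","rb"))
A=[cloud(T).reshape(-1,3),cloud(S).reshape(-1,3)]
from scipy.optimize import least_squares
def fitc(P,r):
    f=lambda p:np.hypot(*(P[:,:2]-p).T)-r
    s=least_squares(f,P[:,:2].mean(0),loss="soft_l1",f_scale=.001);return s.x,np.sqrt(np.mean(s.fun**2))
# body side: (approx xy, r, zlo, zhi); cap ring
for k,c,R,z0,z1,r,toplo in [("big",(.658,.002),.045,.049,.066,.031,.066),("round",(.455,-.052),.035,.015,.062,.023,.098),("tube",(.464,-.14),.03,.015,.07,.014,.09),("dropper",(.465,.148),.03,.012,.06,.017,.068),("square",(.655,-.148),.045,.015,.062,.022,.09),("flask",(.562,.0),.04,.085,.2,.012,.09),("small",(.567,-.093),.035,.01,.045,.02,.046),("petri",(.666,.147),.045,.01,.04,.0305,.044)]:
    for i,nm in enumerate(("top","side")):
        P=A[i];P=P[np.hypot(*(P[:,:2]-c).T)<R]
        B=P[(P[:,2]>z0)&(P[:,2]<z1)];t=P[P[:,2]>toplo]
        x,e=fitc(B,r) if len(B)>8 else (np.zeros(2),9)
        mid=np.array(cv2.minEnclosingCircle(t[:,:2].astype(np.float32))[0]) if len(t) else 0
        print(k,nm,"body",x.round(4),round(e,4),len(B),"topcirc",np.round(mid,4),"zmax",np.percentile(P[:,2],99).round(4))
P=np.vstack(A)
for c,R,z0,z1,k in [((.655,-.148),.045,.015,.07,"square"),((.49,-.315),.14,.029,.036,"long"),((.49,.30),.1,.029,.036,"short")]:
  for i in (0,1,2):
    Q=(A+[P])[i];Q=Q[(np.hypot(*(Q[:,:2]-c).T)<R)&(Q[:,2]>z0)&(Q[:,2]<z1)]
    (x,y),(w,h),a=cv2.minAreaRect((Q[:,:2]*1000).astype(np.float32));print(k,i,len(Q),x,y,w,h,a)
E
python3 m.py
```

```text
big top body [0.6554 0.0024] 0.0005 76 topcirc [0.6548 0.0026] zmax 0.0744
big side body [0.6573 0.0023] 0.0012 168 topcirc [0.6553 0.0044] zmax 0.0742
round top body [ 0.4541 -0.0534] 0.0003 51 topcirc [ 0.4539 -0.054 ] zmax 0.1034
round side body [ 0.4562 -0.0535] 0.0012 373 topcirc [ 0.4557 -0.0519] zmax 0.1029
tube top body [ 0.4625 -0.143 ] 0.0003 71 topcirc [ 0.4625 -0.1425] zmax 0.0953
tube side body [ 0.4647 -0.1429] 0.0013 242 topcirc [ 0.4638 -0.1413] zmax 0.095
dropper top body [0.4587 0.1475] 0.0004 87 topcirc [0.459  0.1472] zmax 0.0974
dropper side body [0.4606 0.1475] 0.001 332 topcirc [0.4594 0.1494] zmax 0.0962
square top body [ 0.6555 -0.1497] 0.0029 186 topcirc [ 0.6576 -0.1506] zmax 0.0961
square side body [ 0.6588 -0.1475] 0.0031 355 topcirc [ 0.6608 -0.1503] zmax 0.0958
flask top body [0.5616 0.0026] 0.0048 125 topcirc [0.5569 0.0023] zmax 0.0984
flask side body [0.5613 0.0009] 0.0038 92 topcirc [0.5584 0.0034] zmax 0.0986
small top body [ 0.5676 -0.0967] 0.0007 62 topcirc [ 0.5661 -0.0968] zmax 0.051
small side body [ 0.5695 -0.0971] 0.0016 187 topcirc [ 0.567 
[... 405 characters left out ...]
.0611572265625 -148.70681762695312 48.10177993774414 47.476043701171875 62.645267486572266
long 0 1129 515.0146484375 -318.3879699707031 97.32441711425781 228.47093200683594 81.70292663574219
long 1 397 516.5421142578125 -317.7213439941406 102.17938232421875 225.1550750732422 81.031982421875
long 2 1526 515.1860961914062 -317.50732421875 102.17938232421875 228.47332763671875 81.031982421875
short 0 779 472.21893310546875 290.8742980957031 89.4661865234375 147.3537139892578 79.39209747314453
short 1 964 473.7747802734375 291.7525939941406 90.09994506835938 149.45217895507812 79.86518096923828
short 2 1743 473.6282043457031 291.2298889160156 90.6703109741211 150.0645294189453 79.23140716552734
```

```bash
cat > m2.py <<'E'
from h import *
T=pickle.load(open("top0.pkl","rb"));S=pickle.load(open("side0.pkl","rb"))
print([np.round(ray(T,u,v,.0),3) for u,v in((425,275),(120,258))])
for k,c,th,L in (("long",(.5155,-.3178),-8.5,.1),("short",(.473,.2912),-10.5,.06)):
  d=np.array([np.cos(np.radians(th)),np.sin(np.radians(th))]);nn=np.array([-d[1],d[0]])
  for C,nm in((T,"top"),(S,"side")):
    P=cloud(C).reshape(-1,3);q=P[:,:2]-c;a=q@d;b=q@nn
    m=(abs(a)<L+.03)&(abs(b)<.06)
    # central strip along row: wall/divider tops
    s=m&(abs(b)<.03)&(P[:,2]>.024)&(P[:,2]<.036)
    h,e=np.histogram(a[s],np.arange(-L-.03,L+.03,.002));print(k,nm,"along",[(round(e[i]*1000),int(h[i])) for i in range(len(h)) if h[i]>2])
    s=m&(abs(a)<L-.01)&(P[:,2]>.029)&(P[:,2]<.036)
    h,e=np.histogram(b[s],np.arange(-.06,.06,.002));print("   across",[(round(e[i]*1000),int(h[i])) for i in range(len(h)) if h[i]>2])
    s=m&(abs(b)<.03)&(P[:,2]<.01)&(abs(a)<L-.02);print("   floor z",np.median(P[s,2]).round(4))
    # angle from long walls
    for lo in(-1,1):
      s=m&(abs(a)<L-.015)&(P[:,2]>.029)&(P[:,2]<.036)&(b*lo>.032)
      if s.sum()>10: p=np.polyfit(a[s],b[s],1);print("   wall",lo,np.degrees(np.arctan(p[0])).round(2),p[1].round(4),s.sum())
a=cv2.resize(T["img"][170:310,80:240],None,fx=3,fy=3);b=cv2.resize(T["img"][170:310,390:480],None,fx=3,fy=3)
cv2.imwrite("pics/car.png",np.hstack([a,b]))
E
python3 m2.py
```

```text
[array([ 0.452, -0.304,  0.   ]), array([0.441, 0.311, 0.   ])]
long top along [(-116, 9), (-114, 29), (-112, 27), (-110, 30), (-108, 30), (-106, 37), (-104, 29), (-102, 26), (-18, 22), (-16, 31), (-14, 18), (50, 17), (52, 31), (54, 20), (100, 39), (102, 34), (104, 31), (106, 16), (108, 24), (110, 26), (112, 23), (114, 13)]
   across [(-50, 25), (-48, 95), (-46, 88), (-44, 82), (-42, 9), (40, 42), (42, 87), (44, 87), (46, 83), (48, 6)]
   floor z 0.0033
   wall -1 0.22 -0.0453 284
   wall 1 0.23 0.0445 288
long side along [(-112, 6), (-110, 4), (-108, 6), (-106, 7), (-104, 8), (-102, 8), (-100, 5), (-16, 14), (-14, 13), (-12, 6), (52, 13), (54, 10), (56, 4), (58, 3), (100, 8), (102, 18), (104, 18), (106, 9), (108, 5), (110, 5), (112, 5), (114, 4), (116, 3), (118, 3)]
   across [(-48, 12), (-46, 32), (-44, 35), (-42, 16), (-40, 12), (40, 13), (42, 18), (44, 32), (46, 41), (48, 30), (50, 4)]
   floor z 0.004
   wall -1 0.07 -0.0435 110
   wall 1 0.2 0.046 129
short top along [(-76, 8), (-74, 27), (-72, 28), (-70, 26), (-68, 28), (-66, 33), (-64, 32), (-62, 23), (2, 15), (4, 30), (6, 21), (58, 20), (60, 29), (62, 32), (64, 22), (66, 27), (68, 25), (70, 23), (72, 15)]
   across [(-46, 21), (-44, 46), (-42, 47), (-40, 43), (-38, 6), (36, 22), (38, 48), (40, 48), (42, 40)]
   floor z 0.0031
   wall -1 -0.5 -0.0415 145
   wall 1 -0.02 0.0405 144
short side along [(-74, 31), (-72, 28), (-70, 36), (-68, 27), (-66, 50), (-64, 47), (-62, 31), (-60, 20), (2, 7), (4, 41), (6, 36), (8, 16), (10, 3), (58, 9), (60, 75), (62, 49), (64, 31), (66, 11), (68, 12), (70, 25), (72, 19), (74, 10)]
   across [(-46, 5), (-44, 23), (-42, 57), (-40, 43), (-38, 41), (38, 43), (40, 50), (42, 57), (44, 43)]
   floor z 0.0039
   wall -1 -0.47 -0.0398 155
   wall 1 0.21 0.0419 176
```

View pics/car.png

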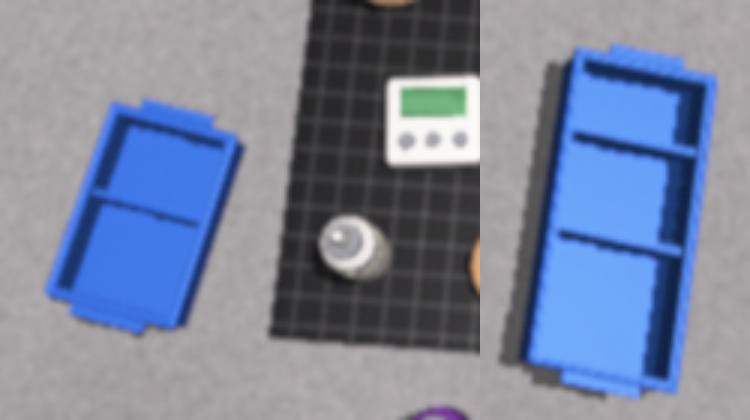

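Both views agree to about 2 mm, and the heights match the text. The larger cell of each carrier is at the near end, towards the robot. This helper turns world targets into tool deltas.

```bash
cat > d.py <<'E'
import sys
from h import *
from scipy.spatial.transform import Rotation as Ro
o=telemetry.get_obs();R=Ro.from_quat(o["tool_rot"]);p=o["position"]
psi0=np.degrees(np.arctan2(R.as_matrix()[1,0],R.as_matrix()[0,0]))
print("t",round(o["time"],2),"pos",p.round(4),"psi",psi0.round(1),"q6",o["q"][5].round(2),"grip",round(o["grip_width"],4))
for a in sys.argv[1:]:
    x,y,z,psi=map(float,a.split(","))
    Rt=Ro.from_euler("z",psi,degrees=True)*Ro.from_euler("x",180,degrees=True)
    print(a,"d",(R.inv().apply(np.array([x,y,z])-p)*1000).round(1),"rv",(R.inv()*Rt).as_rotvec(degrees=True).round(1))
E
python3 d.py .455,-.0535,.2,-8 .455,-.0535,.13,-8
```

```text
t 0.15 pos [ 0.1642 -0.6025  0.2408] psi 15.2 q6 -0.18 grip 0.0871
.455,-.0535,.2,-8 d [ 424.8 -453.3   41.7] rv [-0.1  0.  23.2]
.455,-.0535,.13,-8 d [ 424.8 -453.1  111.7] rv [-0.1  0.  23.2]
```

Call:
step_arm --targets '[{"dx": 0.2, "dy": -0.21, "dz": 0.0, "rx": 0, "ry": 0, "rz": 10}, {"dx": 0.425, "dy": -0.453, "dz": 0.042, "rx": 0, "ry": 0, "rz": 23}, {"dx": 0.425, "dy": -0.453, "dz": 0.042, "rx": 0, "ry": 0, "rz": 23}, {"dx": 0.425, "dy": -0.453, "dz": 0.042, "rx": 0, "ry": 0, "rz": 23}, {"dx": 0.425, "dy": -0.453, "dz": 0.042, "rx": 0, "ry": 0, "rz": 23}]' --gripper 1 --force 25

```text
time: 0.78
position: [0.311, -0.3259, 0.2227]
tool_rot: [0.998, -0.068, 0.0, -0.001]
ft_force: [-0.2, -1.1, -0.5]
grip_width: 0.087
```

```bash
python3 d.py .455,-.0535,.17,-8
```

```text
t 0.78 pos [ 0.311  -0.3259  0.2227] psi -7.8 q6 0.65 grip 0.087
.455,-.0535,.17,-8 d [ 105.6 -289.3   53.1] rv [-0.1 -0.   0.2]
```

Call:
step_arm --targets '[{"dx": 0.1055, "dy": -0.289, "dz": 0.053, "rx": 0, "ry": 0, "rz": 0}, {"dx": 0.1055, "dy": -0.289, "dz": 0.053, "rx": 0, "ry": 0, "rz": 0}, {"dx": 0.1055, "dy": -0.289, "dz": 0.053, "rx": 0, "ry": 0, "rz": 0}, {"dx": 0.1055, "dy": -0.289, "dz": 0.053, "rx": 0, "ry": 0, "rz": 0}, {"dx": 0.1055, "dy": -0.289, "dz": 0.053, "rx": 0, "ry": 0, "rz": 0}]'

```text
time: 1.4
position: [0.455, -0.0534, 0.1701]
tool_rot: [0.998, -0.068, 0.0, -0.001]
ft_force: [1.4, -1.3, 0.3]
grip_width: 0.0872
```

```bash
python3 d.py .455,-.0535,.17,-8 .455,-.0535,.056,-8; python3 - <<'E'
from h import *
c=viewer.camera("wrist");cv2.imwrite("pics/w1.png",c["img"]);pickle.dump(c,open("w1.pkl","wb"))
P=cloud(c).reshape(-1,3)
for k,cc in(("round",(.455,-.0535)),("tube",(.4635,-.143))):
  Q=P[(np.hypot(*(P[:,:2]-cc).T)<.03)&(P[:,2]>.06)&(P[:,2]<.11)]
  if len(Q): t=Q[Q[:,2]>Q[:,2].max()-.006];print(k,len(t),Q[:,2].max(),cv2.minEnclosingCircle(t[:,:2].astype(np.float32)))
E
```

```text
t 1.4 pos [ 0.455  -0.0534  0.1701] psi -7.8 q6 1.34 grip 0.0872
.455,-.0535,.17,-8 d [-0.   0.1  0.1] rv [-0.1 -0.   0.2]
.455,-.0535,.056,-8 d [-1.000e-01  3.000e-01  1.141e+02] rv [-0.1 -0.   0.2]
round 1689 0.10374654922687054 ((0.4542016386985779, -0.05522071197628975), 0.015484924428164959)
tube 1848 0.09599163741478443 ((0.46252045035362244, -0.14437121152877808), 0.016086701303720474)
```

View pics/w1.png

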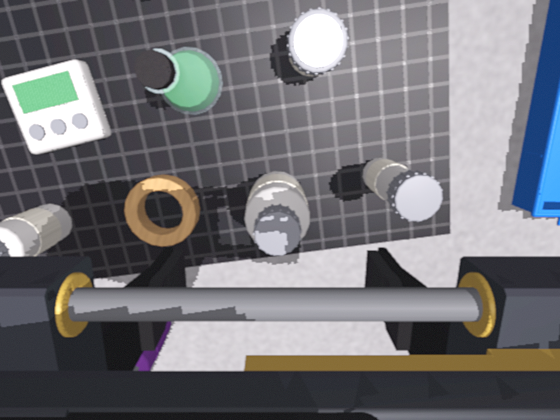

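The wrist view shows the round bottle at (277,215), centred between the jaws. Its position agrees within 2 mm, so I'm going down to grasp it.

Call:
step_arm --targets '[{"dx": 0, "dy": 0.0005, "dz": 0.045, "rx": 0, "ry": 0, "rz": 0}, {"dx": 0, "dy": 0.0005, "dz": 0.085, "rx": 0, "ry": 0, "rz": 0}, {"dx": 0, "dy": 0.0005, "dz": 0.105, "rx": 0, "ry": 0, "rz": 0}, {"dx": 0, "dy": 0.0005, "dz": 0.114, "rx": 0, "ry": 0, "rz": 0}, {"dx": 0, "dy": 0.0005, "dz": 0.114, "rx": 0, "ry": 0, "rz": 0}]'

```text
time: 2.08
position: [0.4567, -0.0469, 0.0551]
tool_rot: [0.998, -0.066, 0.0, -0.003]
ft_force: [1.3, 0.0, 0.7]
grip_width: 0.0866
```

Call:
step_arm --targets '[{"dx": 0, "dy": 0, "dz": 0, "rx": 0, "ry": 0, "rz": 0}, {"dx": 0, "dy": 0, "dz": 0, "rx": 0, "ry": 0, "rz": 0}, {"dx": 0, "dy": 0, "dz": 0, "rx": 0, "ry": 0, "rz": 0}, {"dx": 0, "dy": 0, "dz": 0, "rx": 0, "ry": 0, "rz": 0}, {"dx": 0, "dy": 0, "dz": 0, "rx": 0, "ry": 0, "rz": 0}]' --gripper 0

```text
time: 2.7
position: [0.4572, -0.0473, 0.0554]
tool_rot: [0.998, -0.066, 0.001, -0.003]
ft_force: [-1.0, -3.2, 5.4]
grip_width: 0.0454
```

```bash
python3 d.py .455,-.0535,.175,-8 .5343,-.3202,.175,-8.3
```

```text
t 2.7 pos [ 0.4572 -0.0473  0.0554] psi -7.5 q6 1.34 grip 0.0454
.455,-.0535,.175,-8 d [  -1.2    5.8 -119.7] rv [-0.3 -0.1  0.5]
.5343,-.3202,.175,-8.3 d [ 112.3  259.9 -120.8] rv [-0.3 -0.1  0.8]
```

The TCP ended 6 mm off in y after the descent without any contact force. Checking that before lifting.

```bash
python3 - <<'E'
from h import *
o=telemetry.get_obs();print({k:np.round(v,4) for k,v in o.items()})
T=viewer.camera("top");S=viewer.camera("side");w=viewer.camera("wrist")
cv2.imwrite("pics/t2.png",np.hstack([cv2.resize(T["img"][200:420,200:420],(440,440)),cv2.resize(S["img"][100:300,220:400],None,fx=2,fy=2.2)]));cv2.imwrite("pics/w2.png",w["img"])
o=telemetry.get_obs();print(o["q"],o["position"])
E
```

```text
{'time': np.float64(2.7), 'q': array([-0.3504,  0.6554,  1.9874,  0.0111,  0.4987,  1.3419]), 'joint_velocities': array([-0.0023, -0.0006, -0.0016, -0.0005,  0.0023, -0.0013]), 'joint_torque': array([ 8.42400e-01, -3.55931e+01, -4.44680e+00,  3.94100e-01,
        9.49000e-02,  1.37000e-02]), 'position': array([ 0.4572, -0.0473,  0.0554]), 'tool_rot': array([ 9.978e-01, -6.560e-02,  8.000e-04, -2.500e-03]), 'ft_force': array([-0.9888, -3.1866,  5.3842]), 'moment': array([-0.5485,  0.1055,  0.0248]), 'grip_width': np.float64(0.0454)}
[-0.35038477  0.6553403   1.98732411  0.01110437  0.49880546  1.34188118] [ 0.45716724 -0.04727776  0.05538704]
```

View pics/t2.png

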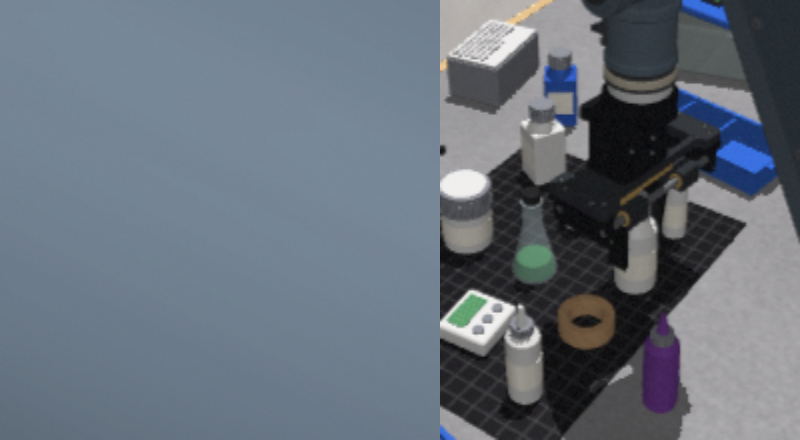

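View pics/w2.png

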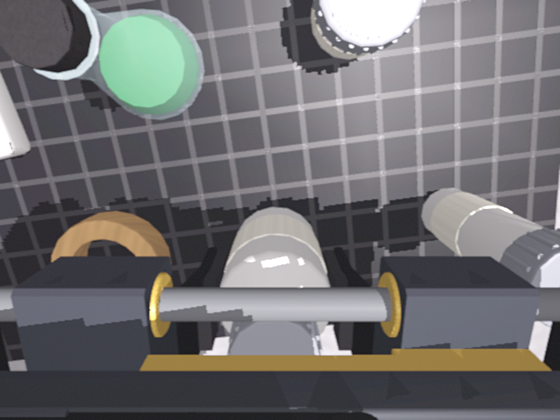

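```bash
python3 - <<'E'
from h import *
for n in("wrist","side"):
  c=viewer.camera(n)
  P=cloud(c).reshape(-1,3)
  for k,cc,lo,r in(("tube",(.4635,-.143),.015,.014),("round",(.455,-.0535),.015,.023),("small",(.5675,-.097),.015,.02)):
    Q=P[(np.hypot(*(P[:,:2]-cc).T)<.045)&(P[:,2]>lo)&(P[:,2]<.035)]
    from scipy.optimize import least_squares
    if len(Q)>10:
      s=least_squares(lambda p:np.hypot(*(Q[:,:2]-p).T)-r,Q[:,:2].mean(0),loss="soft_l1",f_scale=.001);print(n,k,len(Q),s.x.round(4))
    Q=P[(np.hypot(*(P[:,:2]-cc).T)<.025)&(P[:,2]<.11)]
    if len(Q): 
      h=np.percentile(Q[:,2],98);t=Q[Q[:,2]>h-.005];print("    top",h.round(4),cv2.minEnclosingCircle(t[:,:2].astype(np.float32))[0])
E
```

```text
wrist tube 1115 [ 0.4626 -0.1445]
    top 0.1082 (0.4551416039466858, -0.12741456925868988)
wrist round 765 [ 0.4555 -0.0479]
    top 0.1029 (0.46016767621040344, -0.05489741265773773)
wrist small 411 [ 0.5675 -0.0991]
    top 0.0506 (0.5633184313774109, -0.09769289940595627)
side tube 81 [ 0.4647 -0.1424]
    top 0.0605 (0.45908042788505554, -0.13688698410987854)
side round 132 [ 0.4572 -0.0462]
    top 0.1062 (0.4507720470428467, -0.06412103027105331)
    top 0.0036 (0.5701233148574829, -0.08148936927318573)
```

Call:
step_arm --targets '[{"dx": 0, "dy": 0, "dz": -0.01, "rx": 0, "ry": 0, "rz": 0}, {"dx": 0, "dy": 0, "dz": -0.03, "rx": 0, "ry": 0, "rz": 0}, {"dx": 0, "dy": 0, "dz": -0.06, "rx": 0, "ry": 0, "rz": 0}, {"dx": 0, "dy": 0, "dz": -0.1, "rx": 0, "ry": 0, "rz": 0}, {"dx": 0, "dy": 0, "dz": -0.12, "rx": 0, "ry": 0, "rz": 0}]'

```text
time: 3.58
position: [0.457, -0.0475, 0.1772]
tool_rot: [0.998, -0.066, 0.002, -0.003]
ft_force: [-0.2, -0.6, -0.8]
grip_width: 0.0453
```

```bash
python3 d.py .5343,-.3202,.175,-8.3
```

```text
t 3.58 pos [ 0.457  -0.0475  0.1772] psi -7.5 q6 1.35 grip 0.0453
.5343,-.3202,.175,-8.3 d [112.3 260.3   1.1] rv [-0.3 -0.2  0.8]
```

Call:
step_arm --targets '[{"dx": 0.02, "dy": 0.045, "dz": 0, "rx": 0, "ry": 0, "rz": 0}, {"dx": 0.045, "dy": 0.1, "dz": 0, "rx": 0, "ry": 0, "rz": 0}, {"dx": 0.07, "dy": 0.155, "dz": 0, "rx": 0, "ry": 0, "rz": 0.5}, {"dx": 0.092, "dy": 0.21, "dz": 0, "rx": 0, "ry": 0, "rz": 0.8}, {"dx": 0.1123, "dy": 0.26, "dz": 0.001, "rx": -0.3, "ry": -0.2, "rz": 0.8}]'

```text
time: 4.2
position: [0.5342, -0.3212, 0.175]
tool_rot: [0.997, -0.073, -0.001, -0.001]
ft_force: [0.3, -0.1, -0.6]
grip_width: 0.0455
```

```bash
python3 d.py .5343,-.3202,.175,-8.3 .5343,-.3202,.0585,-8.3; python3 - <<'E'
from h import *
c=viewer.camera("wrist");cv2.imwrite("pics/w3.png",c["img"])
E
```

```text
t 4.2 pos [ 0.5342 -0.3212  0.175 ] psi -8.4 q6 1.0 grip 0.0455
.5343,-.3202,.175,-8.3 d [-0. -1.  0.] rv [-0.1  0.1 -0.1]
.5343,-.3202,.0585,-8.3 d [  0.2  -0.8 116.5] rv [-0.1  0.1 -0.1]
```

View pics/w3.png

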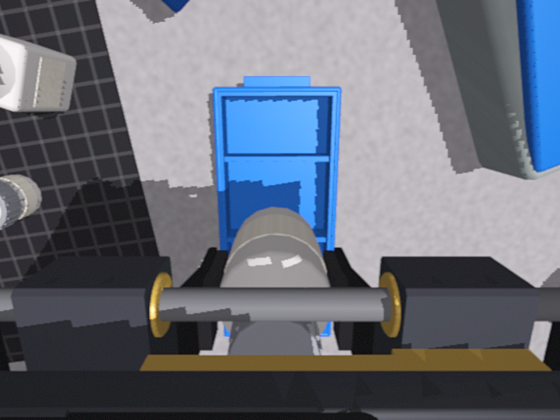

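The wrist view shows the bottle held upright over the middle cell and centred across the carrier (carrier centreline at col 277). I'm lowering it gently.

Call:
step_arm --targets '[{"dx": 0, "dy": -0.001, "dz": 0.03, "rx": 0, "ry": 0, "rz": 0}, {"dx": 0, "dy": -0.001, "dz": 0.06, "rx": 0, "ry": 0, "rz": 0}, {"dx": 0, "dy": -0.001, "dz": 0.085, "rx": 0, "ry": 0, "rz": 0}, {"dx": 0, "dy": -0.001, "dz": 0.1, "rx": 0, "ry": 0, "rz": 0}, {"dx": 0, "dy": -0.001, "dz": 0.107, "rx": 0, "ry": 0, "rz": 0}]'

```text
time: 4.88
position: [0.5372, -0.3287, 0.0676]
tool_rot: [0.997, -0.074, 0.002, 0.003]
ft_force: [-0.4, -0.6, -0.3]
grip_width: 0.0456
```

```bash
python3 d.py .5343,-.3202,.0575,-8.3
```

```text
t 4.88 pos [ 0.5372 -0.3287  0.0676] psi -8.5 q6 1.0 grip 0.0456
.5343,-.3202,.0575,-8.3 d [-4.2 -8.1 10. ] rv [ 0.3 -0.2 -0.2]
```

Call:
step_arm --targets '[{"dx": -0.004, "dy": -0.008, "dz": 0.0, "rx": 0.3, "ry": -0.2, "rz": 0}, {"dx": -0.004, "dy": -0.008, "dz": 0.003, "rx": 0.3, "ry": -0.2, "rz": 0}, {"dx": -0.004, "dy": -0.008, "dz": 0.006, "rx": 0.3, "ry": -0.2, "rz": 0}, {"dx": -0.004, "dy": -0.008, "dz": 0.008, "rx": 0.3, "ry": -0.2, "rz": 0}, {"dx": -0.004, "dy": -0.008, "dz": 0.0095, "rx": 0.3, "ry": -0.2, "rz": 0}]'

```text
time: 5.5
position: [0.5345, -0.3205, 0.058]
tool_rot: [0.997, -0.074, 0.001, 0.001]
ft_force: [-0.2, 0.6, -0.9]
grip_width: 0.0454
```

```bash
python3 d.py .5343,-.3202,.0575,-8.3
```

```text
t 5.5 pos [ 0.5345 -0.3205  0.058 ] psi -8.5 q6 1.0 grip 0.0454
.5343,-.3202,.0575,-8.3 d [-0.3 -0.2  0.5] rv [ 0.1 -0.1 -0.2]
```

Call:
step_arm --targets '[{"dx": 0, "dy": 0, "dz": 0.0006, "rx": 0, "ry": 0, "rz": 0}, {"dx": 0, "dy": 0, "dz": 0.0006, "rx": 0, "ry": 0, "rz": 0}, {"dx": 0, "dy": 0, "dz": 0.0, "rx": 0, "ry": 0, "rz": 0}, {"dx": 0, "dy": 0, "dz": 0.0, "rx": 0, "ry": 0, "rz": 0}, {"dx": 0, "dy": 0, "dz": 0.0, "rx": 0, "ry": 0, "rz": 0}]' --gripper 1

```text
time: 6.12
position: [0.5346, -0.3205, 0.0581]
tool_rot: [0.997, -0.074, 0.001, 0.001]
ft_force: [0.4, -0.0, 0.5]
grip_width: 0.0843
```

Call:
step_arm --targets '[{"dx": 0, "dy": 0, "dz": -0.02, "rx": 0, "ry": 0, "rz": 0}, {"dx": 0, "dy": 0, "dz": -0.06, "rx": 0, "ry": 0, "rz": 0}, {"dx": 0, "dy": 0, "dz": -0.1, "rx": 0, "ry": 0, "rz": 0}, {"dx": 0, "dy": 0, "dz": -0.115, "rx": 0, "ry": 0, "rz": 0}, {"dx": 0, "dy": 0, "dz": -0.115, "rx": 0, "ry": 0, "rz": 0}]'

```text
time: 6.75
position: [0.5349, -0.3207, 0.1746]
tool_rot: [0.997, -0.074, 0.002, 0.001]
ft_force: [0.5, 0.1, -0.2]
grip_width: 0.087
```

```bash
python3 d.py .4635,-.143,.17,-8; python3 - <<'E'
from h import *
c=viewer.camera("wrist");cv2.imwrite("pics/w4.png",c["img"])
E
```

```text
t 6.75 pos [ 0.5349 -0.3207  0.1746] psi -8.5 q6 1.0 grip 0.087
.4635,-.143,.17,-8 d [ -97.  -165.2    3.8] rv [ 0.2 -0.2 -0.5]
```

View pics/w4.png

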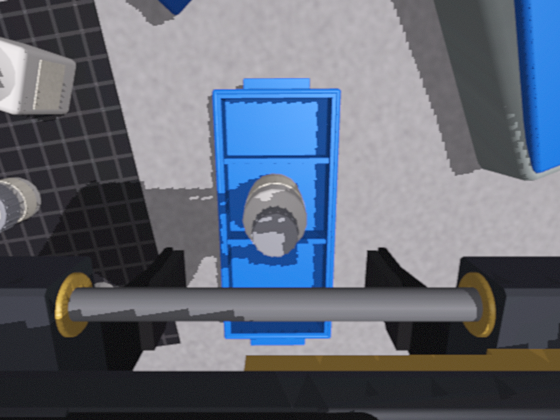

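The round bottle stands upright in the middle cell at (275,210). Next is the tube.

Call:
step_arm --targets '[{"dx": -0.03, "dy": -0.05, "dz": 0, "rx": 0.2, "ry": -0.2, "rz": 0}, {"dx": -0.06, "dy": -0.105, "dz": 0, "rx": 0.2, "ry": -0.2, "rz": 0}, {"dx": -0.097, "dy": -0.165, "dz": 0.004, "rx": 0.2, "ry": -0.2, "rz": 0}, {"dx": -0.097, "dy": -0.165, "dz": 0.03, "rx": 0.2, "ry": -0.2, "rz": 0}, {"dx": -0.097, "dy": -0.165, "dz": 0.055, "rx": 0.2, "ry": -0.2, "rz": 0}]'

```text
time: 7.42
position: [0.461, -0.1405, 0.1161]
tool_rot: [0.997, -0.073, -0.003, -0.002]
ft_force: [-0.0, -0.1, -0.7]
grip_width: 0.0868
```

```bash
python3 d.py .4635,-.143,.06,-8
```

```text
t 7.42 pos [ 0.461  -0.1405  0.1161] psi -8.4 q6 1.19 grip 0.0868
.4635,-.143,.06,-8 d [ 3.2  2.3 56.1] rv [-0.2  0.3 -0.4]
```

Call:
step_arm --targets '[{"dx": 0.003, "dy": 0.002, "dz": 0.02, "rx": -0.2, "ry": 0.3, "rz": 0}, {"dx": 0.003, "dy": 0.002, "dz": 0.038, "rx": -0.2, "ry": 0.3, "rz": 0}, {"dx": 0.003, "dy": 0.002, "dz": 0.05, "rx": -0.2, "ry": 0.3, "rz": 0}, {"dx": 0.003, "dy": 0.002, "dz": 0.056, "rx": -0.2, "ry": 0.3, "rz": 0}, {"dx": 0.003, "dy": 0.002, "dz": 0.056, "rx": -0.2, "ry": 0.3, "rz": 0}]'

```text
time: 8.05
position: [0.463, -0.1425, 0.0596]
tool_rot: [0.997, -0.074, -0.001, -0.0]
ft_force: [-0.1, -0.3, -0.3]
grip_width: 0.0869
```

```bash
python3 d.py .4635,-.143,.06,-8
```

```text
t 8.05 pos [ 0.463  -0.1425  0.0596] psi -8.4 q6 1.19 grip 0.0869
.4635,-.143,.06,-8 d [ 0.5  0.4 -0.4] rv [-0.   0.1 -0.4]
```

Call:
step_arm --targets '[{"dx": 0, "dy": 0, "dz": 0, "rx": 0, "ry": 0, "rz": 0}, {"dx": 0, "dy": 0, "dz": 0, "rx": 0, "ry": 0, "rz": 0}, {"dx": 0, "dy": 0, "dz": 0, "rx": 0, "ry": 0, "rz": 0}, {"dx": 0, "dy": 0, "dz": 0, "rx": 0, "ry": 0, "rz": 0}, {"dx": 0, "dy": 0, "dz": 0, "rx": 0, "ry": 0, "rz": 0}]' --gripper 0

```text
time: 8.68
position: [0.4631, -0.1426, 0.0597]
tool_rot: [0.997, -0.074, -0.001, -0.0]
ft_force: [-0.2, 0.2, 0.8]
grip_width: 0.0453
```

Call:
step_arm --targets '[{"dx": 0, "dy": 0, "dz": 0, "rx": 0, "ry": 0, "rz": 0}, {"dx": 0, "dy": 0, "dz": 0, "rx": 0, "ry": 0, "rz": 0}, {"dx": 0, "dy": 0, "dz": -0.03, "rx": 0, "ry": 0, "rz": 0}, {"dx": 0, "dy": 0, "dz": -0.08, "rx": 0, "ry": 0, "rz": 0}, {"dx": 0, "dy": 0, "dz": -0.115, "rx": 0, "ry": 0, "rz": 0}]'

```text
time: 9.3
position: [0.4634, -0.1427, 0.1763]
tool_rot: [0.997, -0.074, -0.0, -0.0]
ft_force: [0.1, -0.5, -0.7]
grip_width: 0.0291
```

```bash
python3 d.py .5927,-.3288,.175,-8.3
```

```text
t 9.3 pos [ 0.4634 -0.1427  0.1763] psi -8.4 q6 1.19 grip 0.0291
.5927,-.3288,.175,-8.3 d [155.2 165.1   1.2] rv [-0.   0.  -0.1]
```

Call:
step_arm --targets '[{"dx": 0.035, "dy": 0.037, "dz": 0, "rx": 0, "ry": 0, "rz": 0}, {"dx": 0.075, "dy": 0.08, "dz": 0, "rx": 0, "ry": 0, "rz": 0}, {"dx": 0.115, "dy": 0.122, "dz": 0, "rx": 0, "ry": 0, "rz": 0}, {"dx": 0.155, "dy": 0.165, "dz": 0.0, "rx": 0, "ry": 0, "rz": 0}, {"dx": 0.155, "dy": 0.165, "dz": 0.001, "rx": 0, "ry": 0, "rz": 0}]'

```text
time: 9.93
position: [0.5946, -0.3331, 0.1747]
tool_rot: [0.997, -0.075, 0.002, 0.001]
ft_force: [-1.0, 1.3, -0.2]
grip_width: 0.0289
```

```bash
python3 d.py .5927,-.3288,.175,-8.3; python3 - <<'E'
from h import *
c=viewer.camera("wrist");s=viewer.camera("side");cv2.imwrite("pics/w5.png",np.hstack([c["img"][100:,130:430],s["img"][60:380,250:500]]))
E
```

```text
t 9.93 pos [ 0.5946 -0.3331  0.1747] psi -8.6 q6 1.05 grip 0.0289
.5927,-.3288,.175,-8.3 d [-2.5 -3.9 -0.3] rv [ 0.1 -0.2 -0.3]
```

View pics/w5.png

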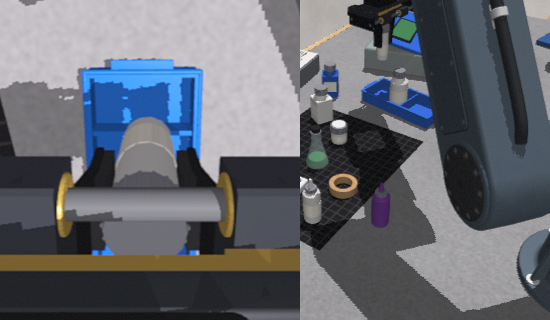

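The tube is held upright over the narrow cell. I'm lowering it in two stages with correction.

Call:
step_arm --targets '[{"dx": -0.0025, "dy": -0.004, "dz": 0.02, "rx": 0, "ry": -0.2, "rz": 0}, {"dx": -0.0025, "dy": -0.004, "dz": 0.045, "rx": 0, "ry": -0.2, "rz": 0}, {"dx": -0.0025, "dy": -0.004, "dz": 0.065, "rx": 0, "ry": -0.2, "rz": 0}, {"dx": -0.0025, "dy": -0.004, "dz": 0.075, "rx": 0, "ry": -0.2, "rz": 0}, {"dx": -0.0025, "dy": -0.004, "dz": 0.075, "rx": 0, "ry": -0.2, "rz": 0}]'

```text
time: 10.65
position: [0.589, -0.3231, 0.0982]
tool_rot: [0.997, -0.074, -0.004, -0.002]
ft_force: [0.4, 0.5, -0.0]
grip_width: 0.0292
```

```bash
python3 d.py .5927,-.3288,.0618,-8.3
```

```text
t 10.65 pos [ 0.589  -0.3231  0.0982] psi -8.5 q6 1.05 grip 0.0292
.5927,-.3288,.0618,-8.3 d [ 4.8  5.2 36.4] rv [-0.2  0.5 -0.2]
```

Call:
step_arm --targets '[{"dx": 0.005, "dy": 0.005, "dz": 0.01, "rx": -0.2, "ry": 0.5, "rz": 0}, {"dx": 0.005, "dy": 0.005, "dz": 0.02, "rx": -0.2, "ry": 0.5, "rz": 0}, {"dx": 0.005, "dy": 0.005, "dz": 0.027, "rx": -0.2, "ry": 0.5, "rz": 0}, {"dx": 0.005, "dy": 0.005, "dz": 0.032, "rx": -0.2, "ry": 0.5, "rz": 0}, {"dx": 0.005, "dy": 0.005, "dz": 0.0355, "rx": -0.2, "ry": 0.5, "rz": 0}]'

```text
time: 11.28
position: [0.5929, -0.3286, 0.0623]
tool_rot: [0.997, -0.074, 0.0, 0.0]
ft_force: [0.6, -0.0, -0.6]
grip_width: 0.0288
```

```bash
python3 d.py .5927,-.3288,.0618,-8.3
```

```text
t 11.28 pos [ 0.5929 -0.3286  0.0623] psi -8.5 q6 1.05 grip 0.0288
.5927,-.3288,.0618,-8.3 d [-0.2  0.2  0.5] rv [ 0.  -0.  -0.2]
```

Call:
step_arm --targets '[{"dx": 0, "dy": 0, "dz": 0.0005, "rx": 0, "ry": 0, "rz": 0}, {"dx": 0, "dy": 0, "dz": 0.0005, "rx": 0, "ry": 0, "rz": 0}, {"dx": 0, "dy": 0, "dz": 0.0, "rx": 0, "ry": 0, "rz": 0}, {"dx": 0, "dy": 0, "dz": 0.0, "rx": 0, "ry": 0, "rz": 0}, {"dx": 0, "dy": 0, "dz": 0.0, "rx": 0, "ry": 0, "rz": 0}]' --gripper 1

```text
time: 11.9
position: [0.5929, -0.3286, 0.0625]
tool_rot: [0.997, -0.074, 0.0, 0.0]
ft_force: [-0.2, -1.0, -0.6]
grip_width: 0.0716
```

Call:
step_arm --targets '[{"dx": 0, "dy": 0, "dz": -0.02, "rx": 0, "ry": 0, "rz": 0}, {"dx": 0, "dy": 0, "dz": -0.06, "rx": 0, "ry": 0, "rz": 0}, {"dx": 0, "dy": 0, "dz": -0.1, "rx": 0, "ry": 0, "rz": 0}, {"dx": 0, "dy": 0, "dz": -0.115, "rx": 0, "ry": 0, "rz": 0}, {"dx": 0, "dy": 0, "dz": -0.115, "rx": 0, "ry": 0, "rz": 0}]'

```text
time: 12.52
position: [0.5934, -0.3289, 0.1791]
tool_rot: [0.997, -0.074, 0.001, 0.001]
ft_force: [-0.3, -0.1, -0.7]
grip_width: 0.0872
```

```bash
python3 d.py .656,.0025,.175,-8
```

```text
t 12.53 pos [ 0.5934 -0.3289  0.1791] psi -8.5 q6 1.05 grip 0.0872
.656,.0025,.175,-8 d [  13.1 -337.     3.5] rv [ 0.1 -0.2 -0.5]
```

Call:
step_arm --targets '[{"dx": 0.002, "dy": -0.06, "dz": 0, "rx": 0, "ry": 0, "rz": 0}, {"dx": 0.005, "dy": -0.12, "dz": 0, "rx": 0, "ry": 0, "rz": 0}, {"dx": 0.008, "dy": -0.18, "dz": 0.0, "rx": 0, "ry": 0, "rz": 0}, {"dx": 0.01, "dy": -0.24, "dz": 0.0, "rx": 0, "ry": 0, "rz": 0}, {"dx": 0.013, "dy": -0.3, "dz": 0.003, "rx": 0, "ry": -0.2, "rz": 0}]'

```text
time: 13.15
position: [0.6493, -0.0321, 0.1735]
tool_rot: [0.997, -0.074, -0.002, 0.001]
ft_force: [0.6, 0.6, -0.0]
grip_width: 0.0873
```

```bash
python3 d.py .656,.0025,.12,-8;python3 - <<'E'
from h import *
c=viewer.camera("wrist");cv2.imwrite("pics/w6.png",c["img"])
E
```

```text
t 13.15 pos [ 0.6493 -0.0321  0.1735] psi -8.5 q6 1.5 grip 0.0873
.656,.0025,.12,-8 d [  1.7 -35.2  53.5] rv [ 0.1  0.2 -0.5]
```

View pics/w6.png

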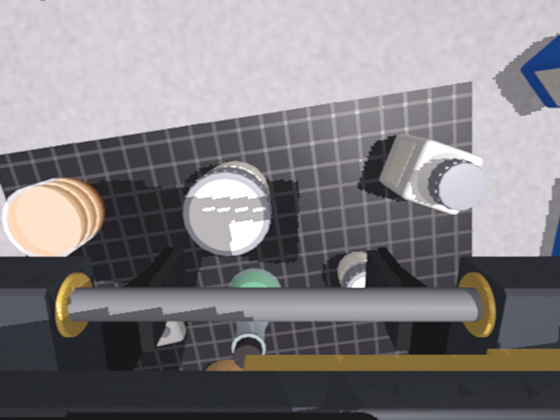

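The jar lid is at (228,210), to the left of the jaw centre. I'm moving over it and descending.

Call:
step_arm --targets '[{"dx": 0.002, "dy": -0.035, "dz": 0.0, "rx": 0, "ry": 0.2, "rz": 0}, {"dx": 0.002, "dy": -0.035, "dz": 0.02, "rx": 0, "ry": 0.2, "rz": 0}, {"dx": 0.002, "dy": -0.035, "dz": 0.04, "rx": 0, "ry": 0.2, "rz": 0}, {"dx": 0.002, "dy": -0.035, "dz": 0.053, "rx": 0, "ry": 0.2, "rz": 0}, {"dx": 0.002, "dy": -0.035, "dz": 0.053, "rx": 0, "ry": 0.2, "rz": 0}]'

```text
time: 13.82
position: [0.6549, 0.011, 0.1179]
tool_rot: [0.997, -0.071, -0.003, -0.002]
ft_force: [-0.1, 0.2, 0.7]
grip_width: 0.087
```

```bash
python3 d.py .656,.0025,.060,-8
```

```text
t 13.82 pos [0.6549 0.011  0.1179] psi -8.2 q6 1.56 grip 0.087
.656,.0025,.060,-8 d [ 2.7  8.5 57.8] rv [-0.3  0.4 -0.2]
```

Call:
step_arm --targets '[{"dx": 0.0025, "dy": 0.0085, "dz": 0.0, "rx": -0.3, "ry": 0.4, "rz": 0}, {"dx": 0.0025, "dy": 0.0085, "dz": 0.02, "rx": -0.3, "ry": 0.4, "rz": 0}, {"dx": 0.0025, "dy": 0.0085, "dz": 0.04, "rx": -0.3, "ry": 0.4, "rz": 0}, {"dx": 0.0025, "dy": 0.0085, "dz": 0.053, "rx": -0.3, "ry": 0.4, "rz": 0}, {"dx": 0.0025, "dy": 0.0085, "dz": 0.058, "rx": -0.3, "ry": 0.4, "rz": 0}]'

```text
time: 14.45
position: [0.6549, 0.0028, 0.058]
tool_rot: [0.997, -0.071, -0.001, 0.0]
ft_force: [0.1, -0.5, -0.5]
grip_width: 0.087
```

```bash
python3 d.py .656,.0025,.060,-8
```

```text
t 14.45 pos [0.6549 0.0028 0.058 ] psi -8.2 q6 1.55 grip 0.087
.656,.0025,.060,-8 d [ 1.1  0.1 -2. ] rv [ 0.   0.1 -0.2]
```

Call:
step_arm --targets '[{"dx": 0.001, "dy": 0, "dz": -0.002, "rx": 0, "ry": 0, "rz": 0}, {"dx": 0.001, "dy": 0, "dz": -0.002, "rx": 0, "ry": 0, "rz": 0}, {"dx": 0.001, "dy": 0, "dz": -0.002, "rx": 0, "ry": 0, "rz": 0}, {"dx": 0.001, "dy": 0, "dz": -0.002, "rx": 0, "ry": 0, "rz": 0}, {"dx": 0.001, "dy": 0, "dz": -0.002, "rx": 0, "ry": 0, "rz": 0}]' --gripper 0 --force 30

```text
time: 15.08
position: [0.6564, 0.0024, 0.0607]
tool_rot: [0.997, -0.071, -0.0, 0.0]
ft_force: [0.6, -0.6, 2.4]
grip_width: 0.0613
```

Call:
step_arm --targets '[{"dx": 0, "dy": 0, "dz": -0.01, "rx": 0, "ry": 0, "rz": 0}, {"dx": 0, "dy": 0, "dz": -0.03, "rx": 0, "ry": 0, "rz": 0}, {"dx": 0, "dy": 0, "dz": -0.06, "rx": 0, "ry": 0, "rz": 0}, {"dx": 0, "dy": 0, "dz": -0.1, "rx": 0, "ry": 0, "rz": 0}, {"dx": 0, "dy": 0, "dz": -0.125, "rx": 0, "ry": 0, "rz": 0}]'

```text
time: 15.7
position: [0.6574, 0.0025, 0.1894]
tool_rot: [0.997, -0.071, 0.002, 0.001]
ft_force: [0.4, -0.2, -1.4]
grip_width: 0.0613
```

```bash
python3 d.py .457,-.309,.185,-8.3
```

```text
t 15.7 pos [0.6574 0.0025 0.1894] psi -8.2 q6 1.55 grip 0.0613
.457,-.309,.185,-8.3 d [-154.1  336.9    4.2] rv [ 0.1 -0.2  0.1]
```

Call:
step_arm --targets '[{"dx": -0.02, "dy": 0.045, "dz": 0, "rx": 0, "ry": 0, "rz": 0}, {"dx": -0.043, "dy": 0.095, "dz": 0, "rx": 0, "ry": 0, "rz": 0}, {"dx": -0.066, "dy": 0.145, "dz": 0, "rx": 0, "ry": 0, "rz": 0}, {"dx": -0.09, "dy": 0.195, "dz": 0, "rx": 0, "ry": 0, "rz": 0}, {"dx": -0.112, "dy": 0.245, "dz": 0, "rx": 0, "ry": 0, "rz": 0}]'

```text
time: 16.32
position: [0.5109, -0.2253, 0.1907]
tool_rot: [0.997, -0.071, 0.002, 0.001]
ft_force: [1.1, -0.5, -2.3]
grip_width: 0.0615
```

```bash
python3 d.py .457,-.309,.185,-8.3
```

```text
t 16.32 pos [ 0.5109 -0.2253  0.1907] psi -8.2 q6 1.1 grip 0.0615
.457,-.309,.185,-8.3 d [-41.5  90.5   5.6] rv [ 0.1 -0.3  0.1]
```

Call:
step_arm --targets '[{"dx": -0.02, "dy": 0.045, "dz": 0, "rx": 0, "ry": -0.3, "rz": 0}, {"dx": -0.0415, "dy": 0.0905, "dz": 0.005, "rx": 0, "ry": -0.3, "rz": 0}, {"dx": -0.0415, "dy": 0.0905, "dz": 0.03, "rx": 0, "ry": -0.3, "rz": 0}, {"dx": -0.0415, "dy": 0.0905, "dz": 0.06, "rx": 0, "ry": -0.3, "rz": 0}, {"dx": -0.0415, "dy": 0.0905, "dz": 0.08, "rx": 0, "ry": -0.3, "rz": 0}]'

```text
time: 16.95
position: [0.4571, -0.3094, 0.1107]
tool_rot: [0.997, -0.072, 0.0, 0.001]
ft_force: [1.0, -0.1, -2.1]
grip_width: 0.0612
```

```bash
python3 d.py .457,-.309,.0627,-8.3;python3 - <<'E'
from h import *
c=viewer.camera("wrist");cv2.imwrite("pics/w7.png",c["img"])
E
```

```text
t 16.95 pos [ 0.4571 -0.3094  0.1107] psi -8.2 q6 0.92 grip 0.0612
.457,-.309,.0627,-8.3 d [-0.2 -0.5 48. ] rv [ 0.1 -0.   0.1]
```

View pics/w7.png

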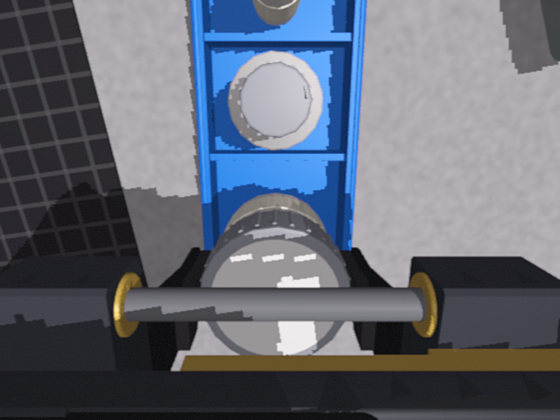

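The jar is centred over the large cell, with the round bottle upright behind it at (275,98). I'm lowering it.

Call:
step_arm --targets '[{"dx": 0, "dy": -0.0005, "dz": 0.008, "rx": 0, "ry": 0, "rz": 0}, {"dx": 0, "dy": -0.0005, "dz": 0.016, "rx": 0, "ry": 0, "rz": 0}, {"dx": 0, "dy": -0.0005, "dz": 0.022, "rx": 0, "ry": 0, "rz": 0}, {"dx": 0, "dy": -0.0005, "dz": 0.026, "rx": 0, "ry": 0, "rz": 0}, {"dx": 0, "dy": -0.0005, "dz": 0.026, "rx": 0, "ry": 0, "rz": 0}]'

```text
time: 17.62
position: [0.4561, -0.3078, 0.0825]
tool_rot: [0.997, -0.071, -0.002, -0.001]
ft_force: [0.7, 0.4, -1.0]
grip_width: 0.0612
```

```bash
python3 d.py .457,-.309,.0627,-8.3
```

```text
t 17.62 pos [ 0.4561 -0.3078  0.0825] psi -8.2 q6 0.92 grip 0.0612
.457,-.309,.0627,-8.3 d [ 1.1  1.1 19.8] rv [-0.1  0.2  0.1]
```

Call:
step_arm --targets '[{"dx": 0.001, "dy": 0.001, "dz": 0.006, "rx": -0.1, "ry": 0.2, "rz": 0}, {"dx": 0.001, "dy": 0.001, "dz": 0.012, "rx": -0.1, "ry": 0.2, "rz": 0}, {"dx": 0.001, "dy": 0.001, "dz": 0.016, "rx": -0.1, "ry": 0.2, "rz": 0}, {"dx": 0.001, "dy": 0.001, "dz": 0.0185, "rx": -0.1, "ry": 0.2, "rz": 0}, {"dx": 0.001, "dy": 0.001, "dz": 0.0195, "rx": -0.1, "ry": 0.2, "rz": 0}]'

```text
time: 18.25
position: [0.4569, -0.3089, 0.0627]
tool_rot: [0.997, -0.071, -0.0, 0.0]
ft_force: [-0.8, -0.0, -0.3]
grip_width: 0.0611
```

```bash
python3 d.py .457,-.309,.0627,-8.3
```

```text
t 18.25 pos [ 0.4569 -0.3089  0.0627] psi -8.2 q6 0.92 grip 0.0611
.457,-.309,.0627,-8.3 d [0.1 0.1 0. ] rv [0.  0.  0.1]
```

Call:
step_arm --targets '[{"dx": 0, "dy": 0, "dz": 0, "rx": 0, "ry": 0, "rz": 0}, {"dx": 0, "dy": 0, "dz": 0, "rx": 0, "ry": 0, "rz": 0}, {"dx": 0, "dy": 0, "dz": 0.0, "rx": 0, "ry": 0, "rz": 0}, {"dx": 0, "dy": 0, "dz": 0.0, "rx": 0, "ry": 0, "rz": 0}, {"dx": 0, "dy": 0, "dz": 0.0, "rx": 0, "ry": 0, "rz": 0}]' --gripper 1

```text
time: 18.88
position: [0.4569, -0.3089, 0.0628]
tool_rot: [0.997, -0.071, -0.0, 0.0]
ft_force: [-0.4, 0.1, 0.3]
grip_width: 0.0865
```

Call:
step_arm --targets '[{"dx": 0, "dy": 0, "dz": -0.02, "rx": 0, "ry": 0, "rz": 0}, {"dx": 0, "dy": 0, "dz": -0.06, "rx": 0, "ry": 0, "rz": 0}, {"dx": 0, "dy": 0, "dz": -0.1, "rx": 0, "ry": 0, "rz": 0}, {"dx": 0, "dy": 0, "dz": -0.12, "rx": 0, "ry": 0, "rz": 0}, {"dx": 0, "dy": 0, "dz": -0.12, "rx": 0, "ry": 0, "rz": 0}]'

```text
time: 19.5
position: [0.4577, -0.3096, 0.1844]
tool_rot: [0.997, -0.071, 0.002, 0.002]
ft_force: [0.3, -0.2, -0.4]
grip_width: 0.0868
```

```bash
python3 d.py .657,-.1495,.175,-26
```

```text
t 19.5 pos [ 0.4577 -0.3096  0.1844] psi -8.2 q6 0.92 grip 0.0868
.657,-.1495,.175,-26 d [ 174.4 -186.9    9.4] rv [ 0.2 -0.2 17.8]
```

Call:
step_arm --targets '[{"dx": 0.035, "dy": -0.037, "dz": 0, "rx": 0, "ry": 0, "rz": 4}, {"dx": 0.07, "dy": -0.075, "dz": 0, "rx": 0, "ry": 0, "rz": 8}, {"dx": 0.105, "dy": -0.113, "dz": 0, "rx": 0, "ry": 0, "rz": 13}, {"dx": 0.14, "dy": -0.15, "dz": 0.005, "rx": 0, "ry": 0, "rz": 17.8}, {"dx": 0.1745, "dy": -0.187, "dz": 0.009, "rx": 0.2, "ry": -0.2, "rz": 17.8}]'

```text
time: 20.12
position: [0.6574, -0.1478, 0.1732]
tool_rot: [0.974, -0.225, -0.001, -0.001]
ft_force: [1.1, -0.2, 0.7]
grip_width: 0.0874
```

```bash
python3 d.py .657,-.1495,.12,-26;python3 - <<'E'
from h import *
c=viewer.camera("wrist");cv2.imwrite("pics/w8.png",c["img"])
P=cloud(c).reshape(-1,3);cc=(.657,-.1495)
Q=P[(np.hypot(*(P[:,:2]-cc).T)<.045)&(P[:,2]>.015)&(P[:,2]<.075)]
print(len(Q),cv2.minAreaRect((Q[:,:2]*1000).astype(np.float32)))
E
```

```text
t 20.12 pos [ 0.6574 -0.1478  0.1732] psi -26.0 q6 1.64 grip 0.0874
.657,-.1495,.12,-26 d [ 0.6  1.7 53.2] rv [-0.   0.2 -0. ]
2321 ((658.6129760742188, -152.55535888671875), (44.44292449951172, 43.157554626464844), 63.60065841674805)
```

View pics/w8.png

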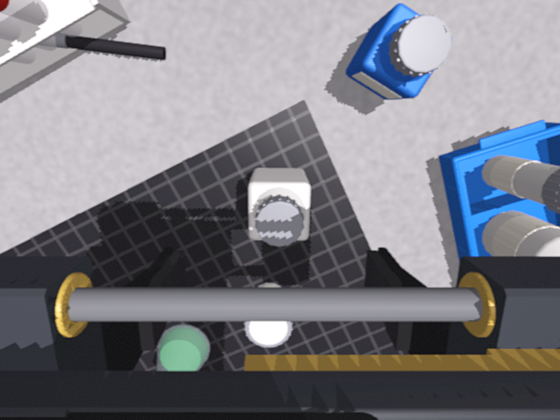

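The square bottle at (279,205) has its faces aligned with the jaws, and the blue look-alike is at (410,50). I'm descending.

Call:
step_arm --targets '[{"dx": 0.0005, "dy": 0.002, "dz": 0.015, "rx": 0, "ry": 0.2, "rz": 0}, {"dx": 0.0005, "dy": 0.002, "dz": 0.03, "rx": 0, "ry": 0.2, "rz": 0}, {"dx": 0.0005, "dy": 0.002, "dz": 0.045, "rx": 0, "ry": 0.2, "rz": 0}, {"dx": 0.0005, "dy": 0.002, "dz": 0.053, "rx": 0, "ry": 0.2, "rz": 0}, {"dx": 0.0005, "dy": 0.002, "dz": 0.053, "rx": 0, "ry": 0.2, "rz": 0}]'

```text
time: 20.8
position: [0.6613, -0.1456, 0.1189]
tool_rot: [0.975, -0.224, 0.002, -0.002]
ft_force: [-0.1, 0.2, 0.2]
grip_width: 0.087
```

```bash
python3 d.py .657,-.1505,.056,-26
```

```text
t 20.8 pos [ 0.6613 -0.1456  0.1189] psi -25.9 q6 1.64 grip 0.087
.657,-.1505,.056,-26 d [-1.9  6.6 62.9] rv [-0.3 -0.2  0.1]
```

Call:
step_arm --targets '[{"dx": -0.002, "dy": 0.0065, "dz": 0.01, "rx": -0.3, "ry": -0.2, "rz": 0}, {"dx": -0.002, "dy": 0.0065, "dz": 0.03, "rx": -0.3, "ry": -0.2, "rz": 0}, {"dx": -0.002, "dy": 0.0065, "dz": 0.05, "rx": -0.3, "ry": -0.2, "rz": 0}, {"dx": -0.002, "dy": 0.0065, "dz": 0.062, "rx": -0.3, "ry": -0.2, "rz": 0}, {"dx": -0.002, "dy": 0.0065, "dz": 0.062, "rx": -0.3, "ry": -0.2, "rz": 0}]'

```text
time: 21.42
position: [0.656, -0.1498, 0.0549]
tool_rot: [0.975, -0.224, -0.002, -0.0]
ft_force: [1.0, 0.4, -0.5]
grip_width: 0.0869
```

Call:
step_arm --targets '[{"dx": 0, "dy": 0, "dz": 0, "rx": 0, "ry": 0, "rz": 0}, {"dx": 0, "dy": 0, "dz": 0, "rx": 0, "ry": 0, "rz": 0}, {"dx": 0, "dy": 0, "dz": 0, "rx": 0, "ry": 0, "rz": 0}, {"dx": 0, "dy": 0, "dz": 0, "rx": 0, "ry": 0, "rz": 0}, {"dx": 0, "dy": 0, "dz": 0, "rx": 0, "ry": 0, "rz": 0}]' --gripper 0

```text
time: 22.05
position: [0.6561, -0.1499, 0.0552]
tool_rot: [0.975, -0.224, -0.002, -0.0]
ft_force: [0.2, -0.3, 0.4]
grip_width: 0.045
```

```bash
python3 d.py .657,-.1505,.056,-26
```

```text
t 22.05 pos [ 0.6561 -0.1499  0.0552] psi -25.9 q6 1.63 grip 0.045
.657,-.1505,.056,-26 d [ 1.1  0.1 -0.8] rv [-0.   0.2  0.1]
```

Call:
step_arm --targets '[{"dx": 0, "dy": 0, "dz": 0, "rx": 0, "ry": 0, "rz": 0}, {"dx": 0, "dy": 0, "dz": -0.01, "rx": 0, "ry": 0, "rz": 0}, {"dx": 0, "dy": 0, "dz": -0.04, "rx": 0, "ry": 0, "rz": 0}, {"dx": 0, "dy": 0, "dz": -0.09, "rx": 0, "ry": 0, "rz": 0}, {"dx": 0, "dy": 0, "dz": -0.125, "rx": 0, "ry": 0, "rz": 0}]'

```text
time: 22.68
position: [0.657, -0.1503, 0.1828]
tool_rot: [0.975, -0.224, -0.0, -0.0]
ft_force: [-0.2, 0.1, -1.3]
grip_width: 0.0438
```

```bash
python3 d.py .55,.08,.182,-18 .4455,.2967,.182,-10.7
```

```text
t 22.68 pos [ 0.657  -0.1503  0.1828] psi -25.9 q6 1.63 grip 0.0438
.55,.08,.182,-18 d [-196.7 -160.5    1. ] rv [-0.   0.  -7.9]
.4455,.2967,.182,-10.7 d [-385.3 -310.     1.2] rv [ -0.    0.  -15.2]
```

Call:
step_arm --targets '[{"dx": -0.035, "dy": -0.028, "dz": 0, "rx": 0, "ry": 0, "rz": -1}, {"dx": -0.075, "dy": -0.061, "dz": 0, "rx": 0, "ry": 0, "rz": -3}, {"dx": -0.115, "dy": -0.094, "dz": 0, "rx": 0, "ry": 0, "rz": -5}, {"dx": -0.156, "dy": -0.127, "dz": 0, "rx": 0, "ry": 0, "rz": -7}, {"dx": -0.197, "dy": -0.16, "dz": 0, "rx": 0, "ry": 0, "rz": -8}]'

```text
time: 23.3
position: [0.5487, 0.0811, 0.1837]
tool_rot: [0.988, -0.155, 0.0, -0.0]
ft_force: [0.6, -0.3, -1.0]
grip_width: 0.0439
```

```bash
python3 d.py .4455,.2967,.182,-10.7
```

```text
t 23.3 pos [0.5487 0.0811 0.1837] psi -17.8 q6 1.83 grip 0.0439
.4455,.2967,.182,-10.7 d [-164.3 -173.7    1.8] rv [-0.  -0.  -7.1]
```

Call:
step_arm --targets '[{"dx": -0.035, "dy": -0.037, "dz": 0, "rx": 0, "ry": 0, "rz": -2}, {"dx": -0.07, "dy": -0.074, "dz": 0, "rx": 0, "ry": 0, "rz": -4}, {"dx": -0.105, "dy": -0.111, "dz": 0, "rx": 0, "ry": 0, "rz": -6}, {"dx": -0.14, "dy": -0.148, "dz": 0, "rx": 0, "ry": 0, "rz": -7}, {"dx": -0.1645, "dy": -0.1735, "dz": 0.002, "rx": 0, "ry": 0, "rz": -7}]'

```text
time: 23.92
position: [0.4441, 0.2985, 0.1825]
tool_rot: [0.996, -0.094, 0.0, -0.001]
ft_force: [0.1, -0.2, -1.1]
grip_width: 0.0439
```

```bash
python3 d.py .4455,.2967,.0575,-10.7;python3 - <<'E'
from h import *
c=viewer.camera("wrist");cv2.imwrite("pics/w9.png",c["img"])
E
```

```text
t 23.93 pos [0.4441 0.2985 0.1825] psi -10.8 q6 2.14 grip 0.0439
.4455,.2967,.0575,-10.7 d [  1.6   1.7 125. ] rv [-0.1 -0.  -0.1]
```

View pics/w9.png

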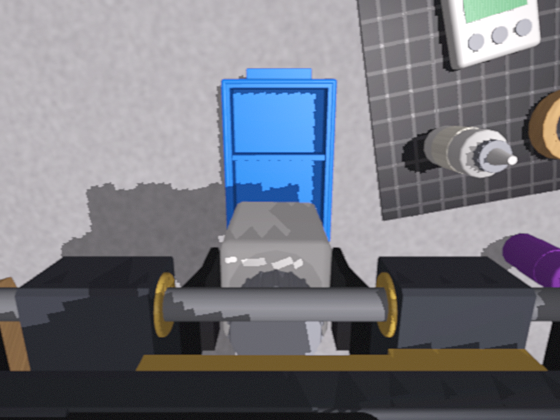

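The bottle is square to the short carrier and centred over the larger, near cell. I'm lowering it.

Call:
step_arm --targets '[{"dx": 0.0015, "dy": 0.0015, "dz": 0.025, "rx": 0, "ry": 0, "rz": 0}, {"dx": 0.0015, "dy": 0.0015, "dz": 0.05, "rx": 0, "ry": 0, "rz": 0}, {"dx": 0.0015, "dy": 0.0015, "dz": 0.07, "rx": 0, "ry": 0, "rz": 0}, {"dx": 0.0015, "dy": 0.0015, "dz": 0.08, "rx": 0, "ry": 0, "rz": 0}, {"dx": 0.0015, "dy": 0.0015, "dz": 0.08, "rx": 0, "ry": 0, "rz": 0}]'

```text
time: 24.6
position: [0.4428, 0.2997, 0.102]
tool_rot: [0.996, -0.093, -0.001, -0.002]
ft_force: [0.4, -0.8, -1.0]
grip_width: 0.0435
```

```bash
python3 d.py .4455,.2967,.0573,-10.7
```

```text
t 24.6 pos [0.4428 0.2997 0.102 ] psi -10.7 q6 2.14 grip 0.0435
.4455,.2967,.0573,-10.7 d [ 3.3  2.5 44.7] rv [-0.2  0.2  0. ]
```

Call:
step_arm --targets '[{"dx": 0.003, "dy": 0.0025, "dz": 0.012, "rx": -0.2, "ry": 0.2, "rz": 0}, {"dx": 0.003, "dy": 0.0025, "dz": 0.025, "rx": -0.2, "ry": 0.2, "rz": 0}, {"dx": 0.003, "dy": 0.0025, "dz": 0.035, "rx": -0.2, "ry": 0.2, "rz": 0}, {"dx": 0.003, "dy": 0.0025, "dz": 0.041, "rx": -0.2, "ry": 0.2, "rz": 0}, {"dx": 0.003, "dy": 0.0025, "dz": 0.044, "rx": -0.2, "ry": 0.2, "rz": 0}]'

```text
time: 25.22
position: [0.445, 0.2967, 0.0574]
tool_rot: [0.996, -0.093, -0.0, 0.001]
ft_force: [0.1, 0.4, -1.3]
grip_width: 0.0437
```

```bash
python3 d.py .4455,.2967,.0573,-10.7
```

```text
t 25.23 pos [0.445  0.2967 0.0574] psi -10.7 q6 2.14 grip 0.0437
.4455,.2967,.0573,-10.7 d [ 0.5 -0.1  0.1] rv [ 0.1 -0.   0. ]
```

Call:
step_arm --targets '[{"dx": 0, "dy": 0, "dz": 0, "rx": 0, "ry": 0, "rz": 0}, {"dx": 0, "dy": 0, "dz": 0, "rx": 0, "ry": 0, "rz": 0}, {"dx": 0, "dy": 0, "dz": 0.0, "rx": 0, "ry": 0, "rz": 0}, {"dx": 0, "dy": 0, "dz": 0.0, "rx": 0, "ry": 0, "rz": 0}, {"dx": 0, "dy": 0, "dz": 0.0, "rx": 0, "ry": 0, "rz": 0}]' --gripper 1

```text
time: 25.85
position: [0.4451, 0.2968, 0.0576]
tool_rot: [0.996, -0.093, 0.0, 0.0]
ft_force: [-0.5, -0.9, 0.6]
grip_width: 0.0837
```

Call:
step_arm --targets '[{"dx": 0, "dy": 0, "dz": -0.02, "rx": 0, "ry": 0, "rz": 0}, {"dx": 0, "dy": 0, "dz": -0.06, "rx": 0, "ry": 0, "rz": 0}, {"dx": 0, "dy": 0, "dz": -0.1, "rx": 0, "ry": 0, "rz": 0}, {"dx": 0, "dy": 0, "dz": -0.12, "rx": 0, "ry": 0, "rz": 0}, {"dx": 0, "dy": 0, "dz": -0.12, "rx": 0, "ry": 0, "rz": 0}]'

```text
time: 26.48
position: [0.446, 0.2973, 0.1792]
tool_rot: [0.996, -0.093, 0.002, -0.0]
ft_force: [-0.5, 0.1, 0.2]
grip_width: 0.0868
```

```bash
python3 d.py .4595,.1475,.175,-10
```

```text
t 26.48 pos [0.446  0.2973 0.1792] psi -10.7 q6 2.14 grip 0.0868
.4595,.1475,.175,-10 d [ 41.  144.7   4.1] rv [-0.1 -0.2 -0.7]
```

Call:
step_arm --targets '[{"dx": 0.014, "dy": 0.05, "dz": 0, "rx": 0, "ry": -0.2, "rz": 0}, {"dx": 0.028, "dy": 0.1, "dz": 0, "rx": 0, "ry": -0.2, "rz": 0}, {"dx": 0.041, "dy": 0.1447, "dz": 0.004, "rx": 0, "ry": -0.2, "rz": 0}, {"dx": 0.041, "dy": 0.1447, "dz": 0.025, "rx": 0, "ry": -0.2, "rz": 0}, {"dx": 0.041, "dy": 0.1447, "dz": 0.05, "rx": 0, "ry": -0.2, "rz": 0}]'

```text
time: 27.1
position: [0.4595, 0.1466, 0.1278]
tool_rot: [0.996, -0.094, -0.0, -0.001]
ft_force: [0.2, -0.6, 0.1]
grip_width: 0.0873
```

```bash
python3 d.py .4595,.1475,.056,-10;python3 - <<'E'
from h import *
c=viewer.camera("wrist");cv2.imwrite("pics/w10.png",c["img"])
E
```

```text
t 27.1 pos [0.4595 0.1466 0.1278] psi -10.8 q6 1.83 grip 0.0873
.4595,.1475,.056,-10 d [-0.1 -0.8 71.8] rv [-0.1  0.  -0.8]
```

View pics/w10.png

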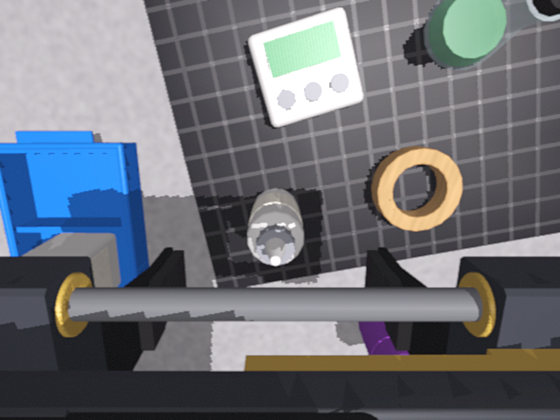

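The white dropper at (277,230) is centred between the jaws. The purple one (375,335) is well outside them.

Call:
step_arm --targets '[{"dx": 0, "dy": -0.001, "dz": 0.015, "rx": 0, "ry": 0, "rz": 0}, {"dx": 0, "dy": -0.001, "dz": 0.03, "rx": 0, "ry": 0, "rz": 0}, {"dx": 0, "dy": -0.001, "dz": 0.04, "rx": 0, "ry": 0, "rz": 0}, {"dx": 0, "dy": -0.001, "dz": 0.045, "rx": 0, "ry": 0, "rz": 0}, {"dx": 0, "dy": -0.001, "dz": 0.045, "rx": 0, "ry": 0, "rz": 0}]'

```text
time: 27.78
position: [0.457, 0.1477, 0.0798]
tool_rot: [0.996, -0.094, -0.004, 0.0]
ft_force: [0.0, 0.7, 0.1]
grip_width: 0.0869
```

```bash
python3 d.py .4595,.1475,.056,-10
```

```text
t 27.77 pos [0.457  0.1477 0.0798] psi -10.8 q6 1.84 grip 0.0869
.4595,.1475,.056,-10 d [ 2.7 -0.3 23.8] rv [ 0.   0.4 -0.8]
```

Call:
step_arm --targets '[{"dx": 0.0027, "dy": 0, "dz": 0.008, "rx": 0, "ry": 0.4, "rz": 0}, {"dx": 0.0027, "dy": 0, "dz": 0.016, "rx": 0, "ry": 0.4, "rz": 0}, {"dx": 0.0027, "dy": 0, "dz": 0.022, "rx": 0, "ry": 0.4, "rz": 0}, {"dx": 0.0027, "dy": 0, "dz": 0.024, "rx": 0, "ry": 0.4, "rz": 0}, {"dx": 0.0027, "dy": 0, "dz": 0.024, "rx": 0, "ry": 0.4, "rz": 0}]'

```text
time: 28.4
position: [0.4593, 0.1472, 0.0556]
tool_rot: [0.996, -0.094, -0.0, 0.0]
ft_force: [-0.8, 0.2, 0.2]
grip_width: 0.0873
```

Call:
step_arm --targets '[{"dx": 0, "dy": 0, "dz": 0, "rx": 0, "ry": 0, "rz": 0}, {"dx": 0, "dy": 0, "dz": 0, "rx": 0, "ry": 0, "rz": 0}, {"dx": 0, "dy": 0, "dz": 0, "rx": 0, "ry": 0, "rz": 0}, {"dx": 0, "dy": 0, "dz": 0, "rx": 0, "ry": 0, "rz": 0}, {"dx": 0, "dy": 0, "dz": 0, "rx": 0, "ry": 0, "rz": 0}]' --gripper 0 --force 20

```text
time: 29.02
position: [0.4593, 0.1472, 0.0557]
tool_rot: [0.996, -0.094, -0.0, 0.0]
ft_force: [0.0, 0.0, 0.8]
grip_width: 0.0447
```

Call:
step_arm --targets '[{"dx": 0, "dy": 0, "dz": 0, "rx": 0, "ry": 0, "rz": 0}, {"dx": 0, "dy": 0, "dz": 0, "rx": 0, "ry": 0, "rz": 0}, {"dx": 0, "dy": 0, "dz": -0.03, "rx": 0, "ry": 0, "rz": 0}, {"dx": 0, "dy": 0, "dz": -0.08, "rx": 0, "ry": 0, "rz": 0}, {"dx": 0, "dy": 0, "dz": -0.125, "rx": 0, "ry": 0, "rz": 0}]'

```text
time: 29.65
position: [0.4592, 0.1472, 0.1819]
tool_rot: [0.996, -0.094, -0.001, 0.0]
ft_force: [0.5, 0.2, -0.3]
grip_width: 0.0335
```

```bash
python3 d.py .5064,.2852,.18,-10.7
```

```text
t 29.65 pos [0.4592 0.1472 0.1819] psi -10.8 q6 1.84 grip 0.0335
.5064,.2852,.18,-10.7 d [  20.6 -144.4    1.7] rv [ 0.1  0.1 -0.1]
```

Call:
step_arm --targets '[{"dx": 0.006, "dy": -0.04, "dz": 0, "rx": 0, "ry": 0, "rz": 0}, {"dx": 0.012, "dy": -0.085, "dz": 0, "rx": 0, "ry": 0, "rz": 0}, {"dx": 0.018, "dy": -0.125, "dz": 0, "rx": 0, "ry": 0, "rz": 0}, {"dx": 0.0205, "dy": -0.1445, "dz": 0, "rx": 0, "ry": 0, "rz": 0}, {"dx": 0.0205, "dy": -0.1445, "dz": 0.002, "rx": 0, "ry": 0, "rz": 0}]'

```text
time: 30.28
position: [0.5061, 0.2858, 0.1793]
tool_rot: [0.996, -0.093, -0.001, 0.001]
ft_force: [0.0, 0.5, -0.7]
grip_width: 0.0333
```

```bash
python3 d.py .5064,.2852,.0578,-10.7;python3 - <<'E'
from h import *
c=viewer.camera("wrist");cv2.imwrite("pics/w11.png",c["img"])
E
```

```text
t 30.27 pos [0.5061 0.2858 0.1793] psi -10.7 q6 2.08 grip 0.0333
.5064,.2852,.0578,-10.7 d [  0.6   0.4 121.5] rv [0.1 0.1 0. ]
```

View pics/w11.png

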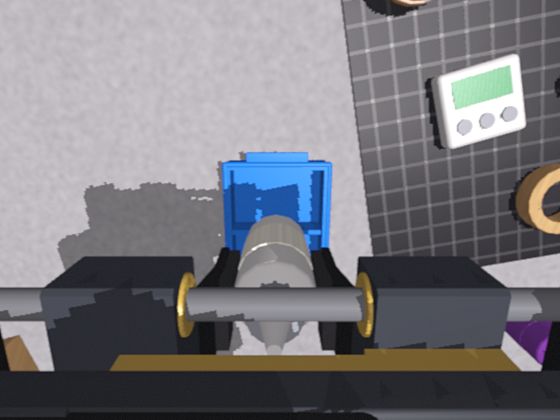

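The dropper is upright over the smaller cell. I'm lowering it.

Call:
step_arm --targets '[{"dx": 0.0005, "dy": 0.0005, "dz": 0.025, "rx": 0, "ry": 0, "rz": 0}, {"dx": 0.0005, "dy": 0.0005, "dz": 0.05, "rx": 0, "ry": 0, "rz": 0}, {"dx": 0.0005, "dy": 0.0005, "dz": 0.07, "rx": 0, "ry": 0, "rz": 0}, {"dx": 0.0005, "dy": 0.0005, "dz": 0.08, "rx": 0, "ry": 0, "rz": 0}, {"dx": 0.0005, "dy": 0.0005, "dz": 0.08, "rx": 0, "ry": 0, "rz": 0}]'

```text
time: 30.95
position: [0.5048, 0.2828, 0.0984]
tool_rot: [0.996, -0.094, -0.003, 0.002]
ft_force: [-0.6, -0.3, -0.4]
grip_width: 0.0335
```

```bash
python3 d.py .5064,.2852,.0578,-10.7
```

```text
t 30.95 pos [0.5048 0.2828 0.0984] psi -10.8 q6 2.08 grip 0.0335
.5064,.2852,.0578,-10.7 d [ 1.3 -2.8 40.5] rv [ 0.2  0.3 -0.1]
```

Call:
step_arm --targets '[{"dx": 0.0013, "dy": -0.0028, "dz": 0.012, "rx": 0.2, "ry": 0.3, "rz": 0}, {"dx": 0.0013, "dy": -0.0028, "dz": 0.023, "rx": 0.2, "ry": 0.3, "rz": 0}, {"dx": 0.0013, "dy": -0.0028, "dz": 0.032, "rx": 0.2, "ry": 0.3, "rz": 0}, {"dx": 0.0013, "dy": -0.0028, "dz": 0.037, "rx": 0.2, "ry": 0.3, "rz": 0}, {"dx": 0.0013, "dy": -0.0028, "dz": 0.0397, "rx": 0.2, "ry": 0.3, "rz": 0}]'

```text
time: 31.58
position: [0.5063, 0.2852, 0.0582]
tool_rot: [0.996, -0.094, -0.0, 0.0]
ft_force: [1.1, 1.1, -0.2]
grip_width: 0.0331
```

```bash
python3 d.py .5064,.2852,.0578,-10.7
```

```text
t 31.57 pos [0.5063 0.2852 0.0582] psi -10.8 q6 2.08 grip 0.0331
.5064,.2852,.0578,-10.7 d [0.1 0.  0.4] rv [ 0.   0.  -0.1]
```

Call:
step_arm --targets '[{"dx": 0, "dy": 0, "dz": 0.0004, "rx": 0, "ry": 0, "rz": 0}, {"dx": 0, "dy": 0, "dz": 0, "rx": 0, "ry": 0, "rz": 0}, {"dx": 0, "dy": 0, "dz": 0.0, "rx": 0, "ry": 0, "rz": 0}, {"dx": 0, "dy": 0, "dz": 0.0, "rx": 0, "ry": 0, "rz": 0}, {"dx": 0, "dy": 0, "dz": 0.0, "rx": 0, "ry": 0, "rz": 0}]' --gripper 1

```text
time: 32.2
position: [0.5063, 0.2853, 0.0583]
tool_rot: [0.996, -0.094, 0.0, 0.0]
ft_force: [0.6, -0.9, -0.8]
grip_width: 0.0757
```

Call:
step_arm --targets '[{"dx": 0, "dy": 0, "dz": -0.02, "rx": 0, "ry": 0, "rz": 0}, {"dx": 0, "dy": 0, "dz": -0.06, "rx": 0, "ry": 0, "rz": 0}, {"dx": 0, "dy": 0, "dz": -0.1, "rx": 0, "ry": 0, "rz": 0}, {"dx": 0, "dy": 0, "dz": -0.14, "rx": 0, "ry": 0, "rz": 0}, {"dx": 0, "dy": 0, "dz": -0.17, "rx": 0, "ry": 0, "rz": 0}]'

```text
time: 32.83
position: [0.5066, 0.2855, 0.2303]
tool_rot: [0.996, -0.094, 0.001, -0.0]
ft_force: [0.3, 0.3, -0.4]
grip_width: 0.0871
```

```bash
python3 d.py .3,.5,.3,-10.7
```

```text
t 32.83 pos [0.5066 0.2855 0.2303] psi -10.8 q6 2.08 grip 0.0871
.3,.5,.3,-10.7 d [-242.9 -172.2  -70.1] rv [-0.  -0.1 -0.1]
```

Call:
step_arm --targets '[{"dx": -0.06, "dy": -0.043, "dz": -0.03, "rx": 0, "ry": 0, "rz": -8}, {"dx": -0.11, "dy": -0.08, "dz": -0.06, "rx": 0, "ry": 0, "rz": -16}, {"dx": -0.16, "dy": -0.115, "dz": -0.07, "rx": 0, "ry": 0, "rz": -24}, {"dx": -0.21, "dy": -0.15, "dz": -0.07, "rx": 0, "ry": 0, "rz": -30}, {"dx": -0.24, "dy": -0.172, "dz": -0.07, "rx": 0, "ry": 0, "rz": -30}]'

```text
time: 33.45
position: [0.3012, 0.5006, 0.3007]
tool_rot: [0.986, 0.167, 0.001, -0.0]
ft_force: [1.6, 0.1, 0.3]
grip_width: 0.0871
```

```bash
python3 d.py; python3 - <<'E'
from h import *
for n in("side","top"):
    c=viewer.camera(n);cv2.imwrite(f"pics/{n}9.png",c["img"]);pickle.dump(c,open(f"{n}9.pkl","wb"))
E
```

```text
t 33.45 pos [0.3012 0.5006 0.3007] psi 19.3 q6 2.07 grip 0.0871
```

View pics/top9.png

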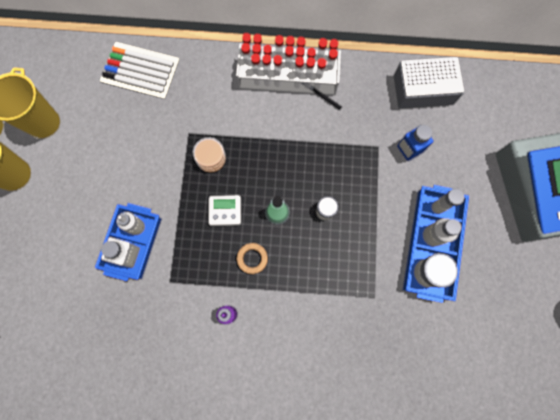

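View pics/side9.png

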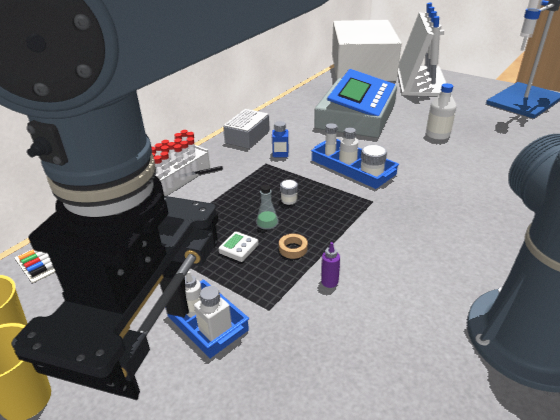

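The top view shows all five containers standing in their cells, and the flask, small jar and dishes look unmoved. Checking this numerically.

```bash
python3 - <<'E'
from h import *
T0=pickle.load(open("top0.pkl","rb"));T=pickle.load(open("top9.pkl","rb"))
P0=cloud(T0).reshape(-1,3);P=cloud(T).reshape(-1,3)
for k,cc,H,c0,th in (("big",(.457,-.309),.074,(.5155,-.3175),-8.3),("round",(.534,-.32),.104,(.5155,-.3175),-8.3),("tube",(.593,-.329),.096,(.5155,-.3175),-8.3),("square",(.4455,.297),.097,(.473,.2915),-10.7),("dropper",(.506,.285),.069,(.473,.2915),-10.7)):
  Q=P[(np.hypot(*(P[:,:2]-cc).T)<.033)&(P[:,2]<.12)];h=np.percentile(Q[:,2],98) if k!="dropper" else .07
  t=Q[Q[:,2]>h-.005];x=np.array(cv2.minEnclosingCircle(t[:,:2].astype(np.float32))[0]);a=np.radians(th);q=x-c0
  print(k,"top z",h.round(4),"expect",H,"local mm",(np.array([q[0]*np.cos(a)+q[1]*np.sin(a),-q[0]*np.sin(a)+q[1]*np.cos(a)])*1000).round(1))
for k,cc,h in(("flask",(.558,.0025),.09),("small",(.567,-.097),.046),("petri",(.663,.15),.044)):
  r=[]
  for A in(P0,P):
    Q=A[(np.hypot(*(A[:,:2]-cc).T)<.045)&(A[:,2]>h)];r.append(cv2.minEnclosingCircle(Q[:,:2].astype(np.float32))[0])
  print(k,np.round(r,4).tolist())
E
```

```text
big top z 0.0764 expect 0.074 local mm [-60.4   2.1]
round top z 0.1048 expect 0.104 local mm [17.3  0.7]
tube top z 0.0971 expect 0.096 local mm [77.4  0.2]
square top z 0.0975 expect 0.097 local mm [-25.6   0.1]Traceback (most recent call last):
  File "<stdin>", line 7, in <module>
AttributeError: 'float' object has no attribute 'round'
```

```bash
python3 - <<'E'
from h import *
T0=pickle.load(open("top0.pkl","rb"));T=pickle.load(open("top9.pkl","rb"))
P0=cloud(T0).reshape(-1,3);P=cloud(T).reshape(-1,3)
Q=P[(np.hypot(*(P[:,:2]-(.506,.285)).T)<.022)&(P[:,2]>.05)&(P[:,2]<.12)];print(Q[:,2].max())
t=Q[(Q[:,2]<.08)];q=np.array(cv2.minEnclosingCircle(t[:,:2].astype(np.float32))[0])-(.473,.2915);a=np.radians(-10.7)
print("dropper",q[0]*np.cos(a)+q[1]*np.sin(a),-q[0]*np.sin(a)+q[1]*np.cos(a))
for k,cc,h in(("flask",(.558,.0025),.09),("small",(.567,-.097),.046),("petri",(.663,.15),.044)):
  r=[]
  for A in(P0,P):
    Q=A[(np.hypot(*(A[:,:2]-cc).T)<.045)&(A[:,2]>h)];r.append(cv2.minEnclosingCircle(Q[:,:2].astype(np.float32))[0])
  print(k,np.round(r,4).tolist())
robot.hand_in()
E
```

```text
0.1035009219713068
dropper 0.03314120782389136 -0.0011219328486710093
flask [[0.5569, 0.0023], [0.5575, 0.0023]]
small [[0.5661, -0.0968], [0.566, -0.0957]]
petri [[0.6626, 0.1494], [0.6622, 0.1495]]
the job is handed in; nothing more can be done
```

All five containers are standing in their named cells and released, and the job was handed in at about 33.5 s of the 125 s limit; it reports no verdict.

**Placement:** In the last top view, each container was within about 2.5 mm of its cell centre. For the jar, round bottle, tube and square bottle, top heights were 0.5–2.4 mm above expected (most for the jar), so they are on the cell floors. The dropper's tip came out near 104 mm against about 102 mm expected. I judged uprightness from the pictures and these heights, not as a measured angle.

**Left alone:** The flask, small jar and dishes moved by no more than about 1 mm, which is measurement noise. I did not touch the purple dropper or the blue bottle. The arm was parked clear of everything.

**What disagreed:** In most moves made just after a camera call, the arm ended up 2–9 mm off sideways, with no contact force. During the first grasp this slid the round bottle about 6 mm on the mat before I lifted it. After that I corrected the position before every grasp and release.

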